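# Pack the paint bottles into the sliding-lid box

## Task

Pack away the paint bottles: lift the front end of the wooden box's lid over its stop lips, slide it clear of the grooves and lay it flat on the table in front of the box's lip end. Lay every slim white bottle on its side in a cradle of its own with its cap towards the low front of the box, then slide the lid fully home again so that it drops behind the lips. Leave everything else on the table where it is.

Things in the scene. Friction and masses are not known exactly. Their poses are not given: they have to be found in the camera images.
- box: Bottle box of medium wood, 308 (x) by 150 (y) by 69 mm high, standing fast. Origin: centre of its underside. Own x runs across its four cradles, own y along the lying bottles: the low front (20 mm high wall), where the lid comes out, is at -y, the rear wall at +y. Inside: 274 mm wide, y -67 to 66 mm, floor at z = 6. Side walls 17 mm thick (|x| 137 to 154); shut lid's underside at z = 51.
- box_lip (a point): Middle of the line between the two stop lips, at their top: own (0, -72, 55) mm of the box. A lip, 4 mm high and 6 mm deep (y -75 to -69), stands at the front end of each side wall (|x| above 137). The lid's edges rest on the side walls (z = 51) behind the lips, between 4 mm high guide edges at |x| above 147.5 mm. Raise the lid's front 4 to 7 mm and it slides out towards -y.
- box_groove (a point): Middle of the line between the mouths of the two grooves: own (0, 5, 57.5) mm of the box. From here back to the rear stop (y = 70) the side walls rise and turn in over the lid's edges: clear height 13 mm (z 51 to 64), covering |x| above 136, top at z = 69. The shut lid is clear of the grooves after about 65 mm of travel.
- cradle0 (a point): Where a bottle's mid point is when it rests in the cradle at the box's -x side: own (-93, 0, 32) mm of the box. Axes as the box. Each cradle is a pair of V notches in two ribs, 8 mm thick, at own y = +40 and -20 mm (rib tops at z = 26); the 52 mm between the ribs are open down to the floor, for the fingers. Cradles are 62 mm apart.
- cradle1 (a point): The same for the second cradle, own (-31, 0, 32) mm of the box.
- cradle2 (a point): The same for the third cradle, own (31, 0, 32) mm of the box.
- cradle3 (a point): The same for the cradle at the box's +x side, own (93, 0, 32) mm of the box.
- lid_handle (a point): Centre of the pull on the sliding lid, a loose plywood board 287 (x) by 135 (y) by 6 mm, 160 g. The pull: a batten on its top, 90 mm long (x), 12 thick (y), 24 high, its centre line 15.5 mm behind the lid's front edge (-y) and 52 from the lid's middle. 18 mm above the lid's underside. z up, y front to rear. Shut: own (0, -52, 69) mm of the box, play 4 mm in x, 2 in y.
- bottleA_mid (a point): A paint bottle, 110 mm tall: plain white cylinder 32 mm across and 86 mm tall with a paper label, then a short shoulder and a black screw cap 23 mm across; about 100 g. It starts upright. Point: on its axis, half-way up (55 mm from the foot); own z points from foot to cap. It may be absent (then None from the start).
- bottleA_cap (a point): Middle of the top of bottle A's cap, 55 mm from its mid point along its own z.
- bottleB_mid (a point): A paint bottle, 110 mm tall: plain white cylinder 32 mm across and 86 mm tall with a paper label, then a short shoulder and a black screw cap 23 mm across; about 100 g. It starts upright. Point: on its axis, half-way up (55 mm from the foot); own z points from foot to cap. It may be absent (then None from the start).
- bottleB_cap (a point): Middle of the top of bottle B's cap, 55 mm from its mid point along its own z.
- bottleC_mid (a point): A paint bottle, 110 mm tall: plain white cylinder 32 mm across and 86 mm tall with a paper label, then a short shoulder and a black screw cap 23 mm across; about 100 g. It starts upright. Point: on its axis, half-way up (55 mm from the foot); own z points from foot to cap. It may be absent (then None from the start).
- bottleC_cap (a point): Middle of the top of bottle C's cap, 55 mm from its mid point along its own z.
- bottleD_mid (a point): A paint bottle, 110 mm tall: plain white cylinder 32 mm across and 86 mm tall with a paper label, then a short shoulder and a black screw cap 23 mm across; about 100 g. It starts upright. Point: on its axis, half-way up (55 mm from the foot); own z points from foot to cap. It may be absent (then None from the start).
- bottleD_cap (a point): Middle of the top of bottle D's cap, 55 mm from its mid point along its own z.
- jarA: Squat glass jar with a black lid, 44 mm across, 46 mm high, standing among the bottles; not part of the job. Origin: centre of its underside.
- jarB: Another squat jar, the same, beyond the box; not part of the job. Origin: centre of its underside.
- waterpot: Glass water pot, 80 mm across, 95 mm high; not part of the job. Origin: centre of its underside.
- dish: White mixing dish, 100 mm across, 30 mm high; not part of the job. Origin: centre of its underside.
- tape: Roll of masking tape lying flat, 96 mm across, 24 mm high; not part of the job. Origin: centre of its underside.
- eraser: Eraser block 55 by 23 by 13 mm; not part of the job. Origin: centre of its underside.
- brush: Paint brush lying down, 200 mm long; not part of the job. Origin: near the middle of its length.

How it is judged:
On the way, in this order (a step that is already met when the one before it is completed fails the run):
1. the lid has been slid out of the box and lies flat on the table in front of the lip end, let go (y of lid_handle in the frame of box below -0.14 m and height (world z) of lid_handle below 0.024 m and angle between lid_handle's own z axis and vertical below 0.08 rad and contact force between the fingers and lid below 0.3 N), for 0.2 s.
2. every bottle present lies on its side in a cradle, cap towards the low front ((distance between bottleA_mid and cradle0 below 0.015 m or distance between bottleA_mid and cradle1 below 0.015 m or distance between bottleA_mid and cradle2 below 0.015 m or distance between bottleA_mid and cradle3 below 0.015 m) and angle between bottleA_mid's own z axis and vertical between 1.45 and 1.69 rad and y of each of bottleA_cap, bottleB_cap, bottleC_cap, bottleD_cap in the frame of box below -0.035 m and (distance between bottleB_mid and cradle0 below 0.015 m or distance between bottleB_mid and cradle1 below 0.015 m or distance between bottleB_mid and cradle2 below 0.015 m or distance between bottleB_mid and cradle3 below 0.015 m) and angle between bottleB_mid's own z axis and vertical between 1.45 and 1.69 rad and (distance between bottleC_mid and cradle0 below 0.015 m or distance between bottleC_mid and cradle1 below 0.015 m or distance between bottleC_mid and cradle2 below 0.015 m or distance between bottleC_mid and cradle3 below 0.015 m) and angle between bottleC_mid's own z axis and vertical between 1.45 and 1.69 rad and (distance between bottleD_mid and cradle0 below 0.015 m or distance between bottleD_mid and cradle1 below 0.015 m or distance between bottleD_mid and cradle2 below 0.015 m or distance between bottleD_mid and cradle3 below 0.015 m) and angle between bottleD_mid's own z axis and vertical between 1.45 and 1.69 rad), for 0.2 s.
3. the lid is slid home and has dropped behind the lips (y of lid_handle in the frame of box between -0.057 and -0.046 m and z of lid_handle in the frame of box between 0.066 and 0.0712 m and x of lid_handle in the frame of box between -0.008 and 0.008 m and angle between lid_handle's own z axis and vertical below 0.04 rad), for 0.2 s.
At the end, for the whole second after the job is handed in: Every bottle present lies level within 0.12 rad, its middle within 15 mm of a cradle's point and its cap towards the low front; the lid is shut (fully back between lips and rear stop, down behind the lips, within 3 mm in height); lid and bottles are at rest (all of step 2 and all of step 3 and linear speed of each of lid, bottleA, bottleB, bottleC, bottleD below 0.02 m/s); the robot touches nothing.
It fails at once if one of the other things (jars, water pot, dish, tape, eraser, brush) is pushed more than 40 mm from its place (distance of any of jarA, jarB, waterpot, dish, tape, eraser, brush from where it was at the start of the episode above 0.04 m).
It fails at once if a jar or the water pot is knocked over (angle between any of jarA, jarB, waterpot's own z axis and vertical above 0.5 rad).
Of bottleA, bottleB, bottleC, bottleD only 3 to 4 are there at a start; the rules pass over those that are not, and their reading is None.
At some moment in a run one of bottleA, bottleB, bottleC, bottleD may be knocked a few centimetres aside while the robot is not near it.
Once in a run the grip may slacken for a moment while it holds something.
It also fails if it takes over 210 s, if anything falls off the work surface, if the arm or the gripper's body presses on something with over 40 N, if the wrist force passes 120 N, or if a joint passes its speed limit or range.

## Robot

A 6-joint arm with a two-finger parallel gripper is mounted at the origin on the work surface. World frame = base frame: x ahead of the robot, y to its left, z up, the work surface at z = 0. Lengths are in m, angles in rad, forces in N, time in s.
With the tool pointing down it reaches from about 0.35 to 0.85 m from the base axis. Payload 8.1 kg.
Tool frame: the origin (TCP) lies at the very end of the fingers, on their centre line; the grasp point (between the pads) lies robot.hold_point_z behind it (robot.hold_point_z is the distance from the TCP to the grasp point, in m); z points along the fingers, y is the direction in which the jaws open and shut (so a half turn about z gives the same grasp; the last joint's range is limited). The gripper opens to 93 mm and grips with 3 to 60 N. Pads are 15 mm wide; open, the fingers measure 128 mm over their backs; the gripper's body (75 mm by 188 mm) begins 65 mm behind the grasp point.
Start: joints at [1.215, 0.13, 1.488, -0, 1.523, -0.085], TCP at [0.16, 0.578, 0.219] pointing down, gripper open.
Joint ranges: [-2.96, 2.96], [-0.89, 2.26], [0.02, 2.5], [-1.34, 4.48], [0, 2.73], [-2.66, 2.66]. Speed limits (rad/s): [2.39, 2.39, 2.79, 3.14, 3.14, 3.14].

## Interface

Orientations are given as a rotation vector (axis times angle).
In Python, from plant import robot, cams gives the robot as it stands. The module is installed in compiled form; this text tells all that it offers.
- The arm moves only by the tool step_arm, never from a script. Its argument "deltas" is a list of rows, each an object with "offset": the shift along the tool's x, y, z in cm, a list of three; "roll": the turn about the tool's z in rad. In form: [{"offset": [x, y, z], "roll": roll}, ...]. A call has 1 to 12 rows; each row shifts and turns the commanded pose from where the row before left it, along the tool's axes as they then stand; what a row does not reach is not made up. A row lasts 1/8 s, in which the tool goes at most 62.5 mm and 10.7 degrees, less where a joint would pass 70% of its speed; a pose out of reach is approached as far as the arm can. A call with a gripper value outside its range is refused whole. "fingers" is the finger opening in cm, from 0 to 9.3, set as the call begins (left out, the last holds). The fingers move at their own pace and stop on an object; "grip_force" is the grip in N (left out, the last holds). Time passes only in rows, so rows that do not move let the fingers close. It gives the time, the measured TCP pose, the force and the opening at its end, in the units of the state.
- robot.read_state(): the state, without advancing time (a new reading comes with each control period).
- cams.read_camera(name): name is "scene" or "top" or "wrist"; returns a dict with "pixels" (384x512x3 uint8, red, green, blue), "fx", "fy", "cx", "cy" (pixels), "extrinsics" (4x4, takes a point from world to camera coordinates). Camera axes: x right, y down, z forward; pixel columns grow to the right and rows downward; lengths in m; the calibration is good to about 2 mm. A picture is of the moment at which its call begins. There is no depth.
- robot.close_job(): hands the job in, once; it reports no verdict.
Trained networks look in a picture, given as the dict that the camera call returned (one of the last four; its "shot" number tells which), for a name from the list of things; names that differ only in an ending like _2 or _b are one class to them, and where a whole thing is asked for, a point or a joint stands for the part that bears it (a point fixed in the world has none). Each returns a list of dicts, best first, with "score" (0 to 1); they miss things now and then, are a little off and sometimes report something else, mostly with a low value. They report only what shows in the picture. A call takes as long as a camera call.
- cams.boxes_of(picture, thing): "xy" ([column, row] in pixels, amid what is visible of it).
- cams.silhouettes(picture, thing): "mask" (384x512 bool, what is visible of it) and "xy" ([column, row] in pixels, amid what is visible of it).
- cams.pinpoint(picture, thing): "xy" ([column, row] in pixels: a listed point, or the origin of a listed thing).
The state is a dict: "t": time; "q": joint angles; "dq": joint speeds; "joint_torque": joint torques, N m; "tool_pos": TCP position; "orientation": TCP orientation; "force": force on the tool from outside, world axes, zero at the start; "wrist_torque": the same for the moment, N m; "opening": finger opening in m.
Only numpy, scipy, OpenCV 4.12 (cv2) and the standard library are available. Lean on these libraries where they do the work, as an engineer would, in place of code of your own. Each camera call takes 0.05 s, during which the arm holds its last target. There are 200 camera calls.

## Working session

There is one attempt and no reset: what is moved stays moved. The work goes in short steps, Python scripts to look and compute and a tool call to move; the robot and the scene stay as the last step left them, time stands still between calls to the robot, and variables do not carry over. Pictures are saved under pics/ and viewed, about 12 in all and at most 16, crops included, and the job is handed in when it is done.

Besides the shell and the picture viewer there is one more tool, called after ">>>" as a command line: name --argument value ..., lists and objects as JSON in quotes. step_arm: Moves the arm, as the interface text tells. Its arguments: {"type":"object","properties":{"deltas":{"type":"array"},"fingers":{"type":"number"},"grip_force":{"type":"number"}},"required":["deltas"]}

```bash
mkdir -p pics; ls; cat > h.py <<'E'
import numpy as np, cv2
from plant import robot, cams
from scipy.spatial.transform import Rotation as R
def shot(n): return cams.read_camera(n)
def save(p,f,crop=None,s=1):
    im=p["pixels"][:,:,::-1]
    if crop: im=im[crop[1]:crop[3],crop[0]:crop[2]]
    cv2.imwrite("pics/"+f,cv2.resize(im,None,fx=s,fy=s,interpolation=cv2.INTER_CUBIC))
def onz(p,xy,z):
    E=np.array(p["extrinsics"]);d=np.array([(xy[0]-p["cx"])/p["fx"],(xy[1]-p["cy"])/p["fy"],1])
    d=E[:3,:3].T@d;c=-E[:3,:3].T@E[:3,3]
    return c+d*(z-c[2])/d[2]
def proj(p,X):
    E=np.array(p["extrinsics"]);c=E[:3,:3]@np.array(X)+E[:3,3]
    return np.array([p["fx"]*c[0]/c[2]+p["cx"],p["fy"]*c[1]/c[2]+p["cy"]])
def tri(obs):
    A=[];b=[]
    for p,xy in obs:
        E=np.array(p["extrinsics"]);d=np.array([(xy[0]-p["cx"])/p["fx"],(xy[1]-p["cy"])/p["fy"],1])
        d=E[:3,:3].T@d;d/=np.linalg.norm(d);c=-E[:3,:3].T@E[:3,3];M=np.eye(3)-np.outer(d,d)
        A.append(M);b.append(M@c)
    return np.linalg.lstsq(np.vstack(A),np.hstack(b),rcond=None)[0]
E
cat > a.py <<'E'
from h import *
s=robot.read_state();print({k:np.round(v,3).tolist() for k,v in s.items()},robot.hold_point_z)
P={n:shot(n) for n in("top","scene","wrist")}
for n,p in P.items():
    save(p,n+"0.png",s=1.5)
    E=np.array(p["extrinsics"]);print(n,"cam at",np.round(-E[:3,:3].T@E[:3,3],3), "fwd",np.round(E[2,:3],2),p["fx"])
Z=dict(box=0,box_lip=.055,box_groove=.0575,cradle0=.032,cradle3=.032,lid_handle=.069,bottleA_mid=.055,bottleA_cap=.11,bottleB_cap=.11,jarA=0,jarB=0,waterpot=0,dish=0,tape=0,eraser=0,brush=0)
for t,z in Z.items():
    for n in("top","scene"):
        for d in cams.pinpoint(P[n],t)[:5]:
            if d["score"]>.2: print(t,n,round(d["score"],2),np.round(d["xy"],1),np.round(onz(P[n],d["xy"],z)[:2],3))
E
python3 a.py
```

```text
pics
{'t': 0.0, 'q': [1.215, 0.131, 1.489, -0.0, 1.523, -0.085], 'dq': [-0.001, -0.0, 0.0, 0.002, -0.0, -0.001], 'joint_torque': [-0.0, -55.982, -49.176, 0.077, 0.035, -0.0], 'tool_pos': [0.16, 0.578, 0.218], 'orientation': [-0.424, -3.112, 0.003], 'force': [0.354, 0.104, 1.117], 'wrist_torque': [-0.018, -0.04, 0.015], 'opening': 0.093} 0.0188
top cam at [0.371 0.033 1.064] fwd [ 0.17  0.02 -0.98] 369.2940622308677
scene cam at [1.227 0.057 0.953] fwd [-0.63 -0.01 -0.78] 421.6148675343939
wrist cam at [0.095 0.597 0.383] fwd [ 0.23 -0.07 -0.97] 284.05432948623655
box scene 0.37 [362.  269.3] [0.726 0.327]
box_lip top 0.8 [238.8 185.4] [0.562 0.092]
box_lip scene 0.64 [267.8 199.2] [0.554 0.091]
box_lip scene 0.22 [120.  223.5] [ 0.639 -0.285]
lid_handle top 0.85 [232.7 188.6] [0.55  0.108]
lid_handle scene 0.6 [271.5 195.7] [0.553 0.1  ]
bottleA_mid top 0.54 [379.1 244. ] [ 0.4   -0.286]
bottleA_mid scene 0.63 [136.8 157.1] [ 0.411 -0.286]
bottleA_cap top 0.47 [384.6 239.3] [ 0.411 -0.284]
bottleA_cap scene 0.75 [130.2 141.5] [ 0.402 -0.295]
bottleB_cap top 0.62 [384.6 149.6] [ 0.647
[... 391 characters left out ...]
.83 [167.7 136.3] [0.724 0.311]
waterpot top 0.25 [379.6 240.5] [ 0.412 -0.306]
waterpot scene 0.77 [361.1 270.9] [0.731 0.324]
dish top 0.72 [140.3 191.9] [0.554 0.385]
dish top 0.45 [240.7 186.2] [0.57 0.09]
dish scene 0.77 [373.5 211.9] [0.55  0.384]
tape top 0.73 [241.7 187. ] [0.567 0.087]
tape top 0.63 [349.6 122.6] [ 0.763 -0.237]
tape scene 0.57 [132.5 277.4] [ 0.76  -0.241]
eraser top 0.54 [154.  286.6] [0.283 0.332]
eraser scene 0.51 [341.3 143.1] [0.287 0.326]
brush top 0.83 [301.1 117.6] [ 0.78  -0.092]
brush top 0.39 [138.8 194. ] [0.547 0.389]
brush scene 0.84 [192.2 288.5] [ 0.786 -0.091]
brush scene 0.37 [273.6 195.6] [0.5   0.109]
brush scene 0.29 [356.4 171.2] [0.403 0.357]
```

View pics/top0.png

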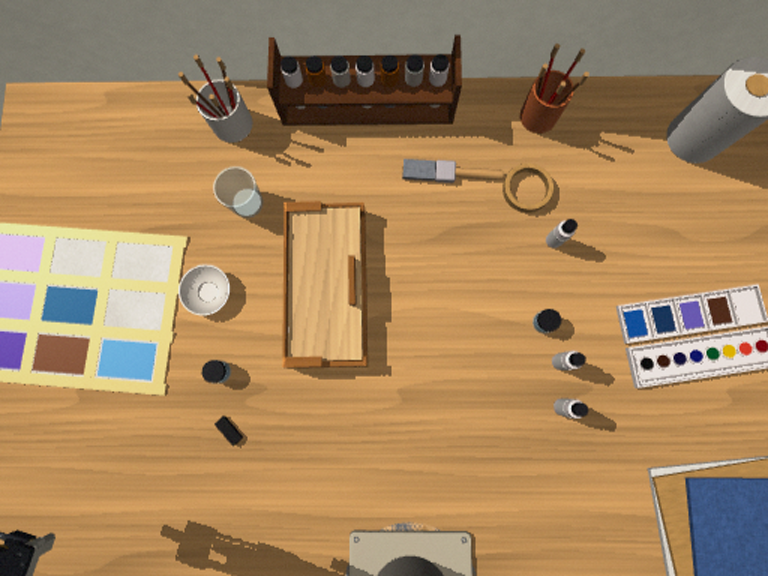

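View pics/scene0.png

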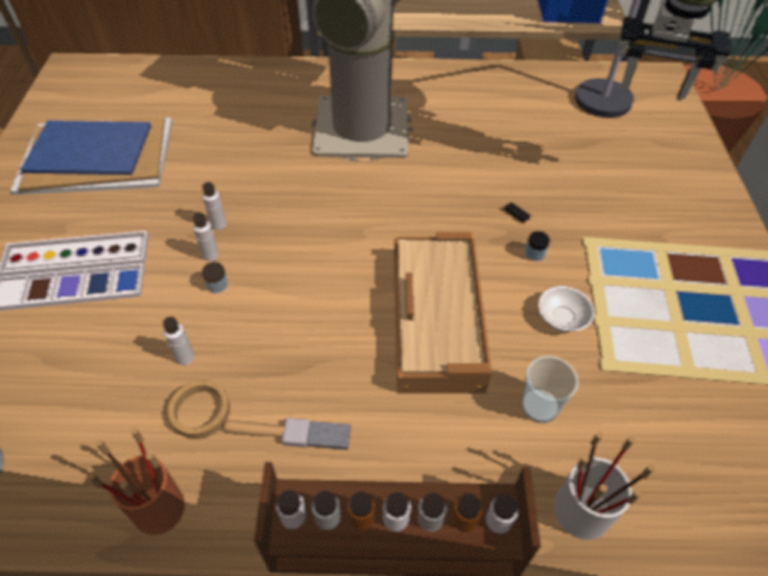

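The views show three upright bottles, with caps at about (572,225), (575,360) and (577,408) in the 1.5x top picture. jarA stands at (547,320). The box, lid shut, is at (325,285), and its front faces world -y.

```bash
cat >> h.py <<'E'
def yaw(s):
    v=R.from_rotvec(s["orientation"]).as_matrix()[:,1]; return np.arctan2(v[1],v[0])
def plan(target,yw,s=None):
    "total tool offset (cm, in present tool axes) and roll to world target / tool-y yaw"
    s=s or robot.read_state();M=R.from_rotvec(s["orientation"]).as_matrix()
    o=M.T@(np.array(target)-s["tool_pos"])*100
    r=(yaw(s)-yw+np.pi/2)%np.pi-np.pi/2
    c,q=np.cos(r),np.sin(r)
    print("t %.2f"%s["t"],"pos",np.round(s["tool_pos"],4),"yaw",round(np.degrees(yaw(s)),2),"| offset",np.round(o,2),"roll",round(r,4),"| after roll first",np.round([c*o[0]+q*o[1],-q*o[0]+c*o[1],o[2]],2))
E
python3 -c "
from h import *
plan([.58,.13,.30],np.pi/2)"
```

```text
t 1.75 pos [0.1605 0.5782 0.2186] yaw 74.49 | offset [-52.41 -31.96  -8.14] roll -0.2708 | after roll first [-41.95 -44.81  -8.14]
```

>>> step_arm --deltas '[{"offset": [0, 0, -1], "roll": -0.135}, {"offset": [0, 0, -1], "roll": -0.136}, {"offset": [-4.2, -4.5, -0.6], "roll": 0}, {"offset": [-4.2, -4.5, -0.6], "roll": 0}, {"offset": [-4.2, -4.5, -0.6], "roll": 0}, {"offset": [-4.2, -4.5, -0.6], "roll": 0}, {"offset": [-4.2, -4.5, -0.6], "roll": 0}, {"offset": [-4.2, -4.5, -0.6], "roll": 0}, {"offset": [-4.2, -4.5, -0.6], "roll": 0}, {"offset": [-4.2, -4.5, -0.6], "roll": 0}, {"offset": [-4.2, -4.5, -0.6], "roll": 0}, {"offset": [-4.2, -4.5, -0.6], "roll": 0}]' --fingers 5

```text
t: 3.25
tool_pos: [0.5818, 0.1265, 0.2991]
orientation: [-0.0, 3.141, 0.0]
force: [-0.3, 1.3, 0.4]
opening: 0.05
```

>>> step_arm --deltas '[{"offset": [0, 0, 0], "roll": 0}, {"offset": [0, 0, 0], "roll": 0}]'

```text
t: 3.5
tool_pos: [0.5804, 0.1282, 0.2983]
orientation: [-0.001, -3.141, -0.001]
force: [-0.8, 1.8, 0.4]
opening: 0.0495
```

```bash
cat > b.py <<'E'
from h import *
plan([.55,.104,.30],np.pi/2)
p=shot("wrist");save(p,"wrist1.png",s=1.5)
for t,z in dict(box_lip=.055,box_groove=.0575,lid_handle=.069,cradle0=.032,cradle3=.032,box=0).items():
    for d in cams.pinpoint(p,t)[:2]: print(t,round(d["score"],2),np.round(d["xy"],1),np.round(onz(p,d["xy"],z)[:2],4))
E
python3 b.py
```

```text
t 3.50 pos [0.5804 0.1282 0.2983] yaw 89.96 | offset [ 3.04 -2.42 -0.16] roll -0.0006 | after roll first [ 3.04 -2.42 -0.16]
box_lip 0.79 [222.8 152.3] [0.555  0.0859]
lid_handle 0.67 [234.4 155.3] [0.5577 0.1033]
```

View pics/wrist1.png

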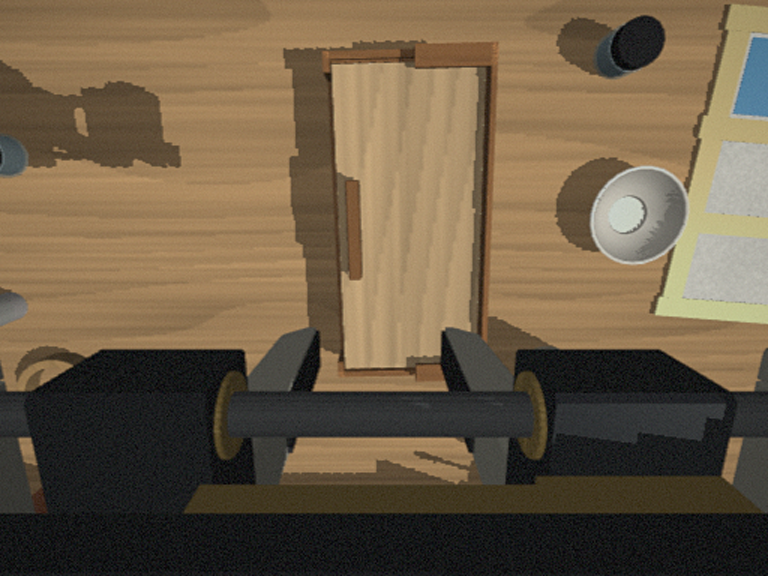

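The wrist view shows the batten top spanning (345,180) to (361,280) and the lid's left edge running from (332,65) to (345,368). The rear-edge line runs from (497,66) to (487,330).

```bash
python3 - <<'E'
from h import *
p=shot("wrist")
for n,z,pts in [("batten top",.081,[(345,180),(358,180),(350,280),(361,280)]),("lid front edge",.057,[(332,65),(345,368)]),("groove tops",.069,[(415,43),(497,43),(414,67),(496,66)]),("box rear edge",.069,[(497,66),(488,330)]),("groove end near",.069,[(416,364),(416,380)])]:
    print(n,[np.round(onz(p,(a/1.5,b/1.5),z)[:2],4).tolist() for a,b in pts])
# auto: batten segmentation
h=cv2.cvtColor(p["pixels"],cv2.COLOR_RGB2HSV)
for t in("lid_handle","box"):
    d=cams.silhouettes(p,t)
    for e in d[:2]:
        m=e["mask"].astype(np.uint8);print(t,round(e["score"],2),m.sum(),cv2.minAreaRect(cv2.findNonZero(m)))
roi=p["pixels"][115:192,222:250].astype(int);print(roi[38,:,0].tolist(),roi[38,:,2].tolist())
E
```

```text
batten top [[0.5103, 0.0998], [0.5103, 0.1111], [0.5998, 0.1028], [0.5997, 0.113]]
lid front edge [[0.4132, 0.0883], [0.6986, 0.0946]]
groove tops [[0.3992, 0.1593], [0.399, 0.2278], [0.4175, 0.1588], [0.4165, 0.2282]]
box rear edge [[0.4165, 0.2291], [0.6525, 0.2366]]
groove end near [[0.6886, 0.1668], [0.7061, 0.1672]]
lid_handle 0.62 18569 ((272.0, 143.5), (203.0, 102.0), 90.0)
box 0.93 4002 ((273.5, 141.0), (226.0, 117.0), 90.0)
box 0.68 318 ((8.5, 205.0), (22.0, 17.0), 90.0)
[86, 82, 86, 95, 113, 110, 112, 106, 100, 101, 123, 124, 119, 123, 123, 120, 114, 115, 154, 188, 190, 184, 186, 187, 190, 188, 185, 180] [48, 44, 46, 57, 75, 67, 74, 73, 58, 46, 57, 56, 55, 56, 57, 53, 49, 60, 94, 116, 123, 117, 115, 117, 119, 116, 115, 112]
```

```bash
python3 -c "
from h import *
plan([.5547,.1065,.0605],np.radians(91.6))"
```

```text
t 4.00 pos [0.5804 0.1286 0.2988] yaw 90.05 | offset [ 2.58 -2.21 23.83] roll -0.0271 | after roll first [ 2.64 -2.14 23.83]
```

>>> step_arm --deltas '[{"offset": [0, 0, 0], "roll": -0.027}, {"offset": [2.64, -2.14, 4.8], "roll": 0}, {"offset": [0, 0, 5], "roll": 0}, {"offset": [0, 0, 5], "roll": 0}, {"offset": [0, 0, 4], "roll": 0}, {"offset": [0, 0, 3], "roll": 0}, {"offset": [0, 0, 1], "roll": 0}, {"offset": [0, 0, 0], "roll": 0}, {"offset": [0, 0, 0], "roll": 0}]'

```text
t: 5.12
tool_pos: [0.5561, 0.1062, 0.0725]
orientation: [-0.043, 3.139, 0.0]
force: [-0.2, 0.4, -0.1]
opening: 0.0497
```

```bash
python3 -c "
from h import *
plan([.5547,.1065,.0605],np.radians(91.6));print(robot.read_state()['force'])
p=shot('scene');save(p,'s1.png',(200,110,400,290),4)"
```

```text
t 5.12 pos [0.5561 0.1062 0.0725] yaw 91.57 | offset [0.14 0.03 1.2 ] roll -0.0005 | after roll first [0.14 0.03 1.2 ]
[-0.23218974  0.44314421 -0.10024315]
```

View pics/s1.png

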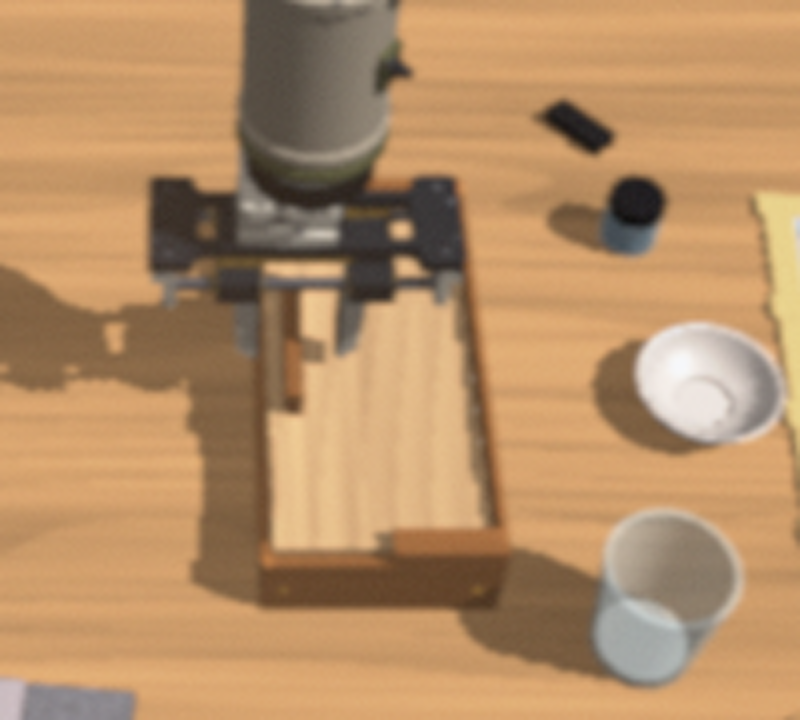

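The fingers straddle the batten, one on each side, so I'll lower the last 12 mm and grip.

>>> step_arm --deltas '[{"offset": [0.1, 0, 0.6], "roll": 0}, {"offset": [0, 0, 0.6], "roll": 0}, {"offset": [0, 0, 0], "roll": 0}]'

```text
t: 5.55
tool_pos: [0.5531, 0.106, 0.0578]
orientation: [0.043, -3.14, 0.0]
force: [-0.5, -0.8, -0.3]
opening: 0.05
```

>>> step_arm --deltas '[{"offset": [0, 0, 0], "roll": 0}, {"offset": [0, 0, 0], "roll": 0}, {"offset": [0, 0, 0], "roll": 0}, {"offset": [0, 0, 0], "roll": 0}, {"offset": [0, 0, 0], "roll": 0}, {"offset": [0, 0, 0], "roll": 0}]' --fingers 0 --grip_force 40

```text
t: 6.3
tool_pos: [0.5538, 0.106, 0.0587]
orientation: [-0.043, 3.141, -0.0]
force: [-0.3, -0.9, 0.4]
opening: 0.0115
```

>>> step_arm --deltas '[{"offset": [0, 0, -0.2], "roll": 0}, {"offset": [0, 0, -0.2], "roll": 0}, {"offset": [0, 0, -0.15], "roll": 0}, {"offset": [0, 0, 0], "roll": 0}, {"offset": [0, 0, 0], "roll": 0}]'

```text
t: 6.92
tool_pos: [0.5538, 0.1061, 0.0641]
orientation: [-0.043, 3.141, -0.0]
force: [-0.1, -0.1, -1.4]
opening: 0.0115
```

```bash
python3 -c "
from h import *
plan([.5557,.04,.065],np.radians(91.6));print(robot.read_state()['force'],robot.read_state()['wrist_torque'])
p=shot('scene');save(p,'s2.png',(240,130,350,270),5)"
```

```text
t 6.92 pos [0.5538 0.1061 0.0641] yaw 91.56 | offset [-0.01 -6.61 -0.09] roll -0.0007 | after roll first [-0.01 -6.61 -0.09]
[-0.13004742 -0.05020393 -1.39992502] [-0.20305118  0.03819427 -0.10150266]
```

View pics/s2.png

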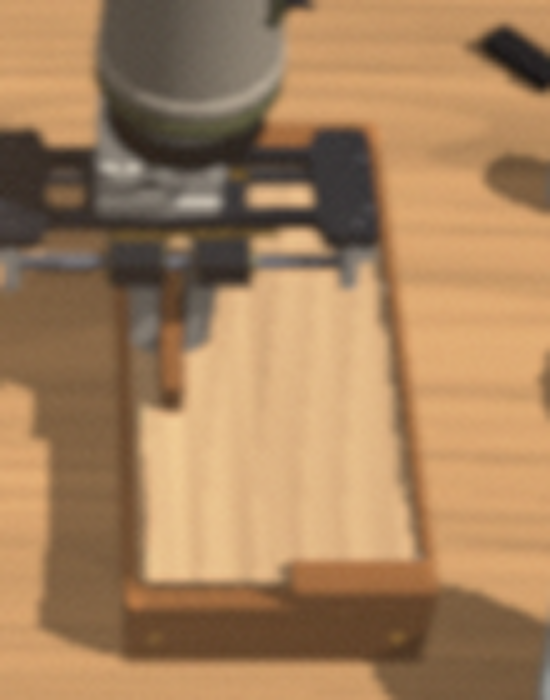

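The wrist force is now about the lid's weight, so the lid is off its seat. Next I slide it out.

>>> step_arm --deltas '[{"offset": [0, -0.5, 0], "roll": 0}, {"offset": [0, -0.7, 0], "roll": 0}, {"offset": [0, -0.8, 0], "roll": 0}, {"offset": [0, -0.5, 0], "roll": 0}, {"offset": [0, 0, 0], "roll": 0}]'

```text
t: 7.6
tool_pos: [0.5545, 0.0806, 0.0642]
orientation: [-0.041, 3.141, 0.0]
force: [-0.2, -0.3, -1.8]
opening: 0.0118
```

>>> step_arm --deltas '[{"offset": [0, -1, 0], "roll": 0}, {"offset": [0, -1, 0], "roll": 0}, {"offset": [0, -1, 0], "roll": 0}, {"offset": [0, -1, 0], "roll": 0}, {"offset": [0, -1, 0], "roll": 0}, {"offset": [0, 0, 0], "roll": 0}]'

```text
t: 8.35
tool_pos: [0.5558, 0.0302, 0.0641]
orientation: [0.041, -3.141, 0.0]
force: [0.2, 0.6, -1.3]
opening: 0.0116
```

>>> step_arm --deltas '[{"offset": [0, -0.5, -1], "roll": 0}, {"offset": [0, -2, -0.5], "roll": 0}, {"offset": [0, -2.5, 0], "roll": 0}, {"offset": [0, -2.5, 0], "roll": 0}, {"offset": [0, -1.7, 0], "roll": 0}, {"offset": [0, 0, 0], "roll": 0}, {"offset": [0, 0, 2], "roll": 0}, {"offset": [0, 0, 2], "roll": 0}, {"offset": [0, 0, 1.5], "roll": 0}, {"offset": [0, 0, 1], "roll": 0}, {"offset": [0, 0, 0.2], "roll": 0}, {"offset": [0, 0, 0], "roll": 0}]'

```text
t: 9.85
tool_pos: [0.5586, -0.0609, 0.0124]
orientation: [-0.043, 3.141, -0.0]
force: [-0.5, -0.6, -0.4]
opening: 0.0114
```

>>> step_arm --deltas '[{"offset": [0, 0, 0.2], "roll": 0}, {"offset": [0, 0, 0.2], "roll": 0}, {"offset": [0, 0, 0], "roll": 0}]'

```text
t: 10.22
tool_pos: [0.5583, -0.0609, 0.0082]
orientation: [-0.043, 3.141, 0.0]
force: [-0.1, 0.0, -1.4]
opening: 0.0116
```

>>> step_arm --deltas '[{"offset": [0, 0, 0.1], "roll": 0}, {"offset": [0, 0, 0], "roll": 0}]'

```text
t: 10.48
tool_pos: [0.5585, -0.0609, 0.0077]
orientation: [-0.043, 3.141, -0.0]
force: [-3.7, 1.3, 5.1]
opening: 0.0115
```

>>> step_arm --deltas '[{"offset": [0, 0, 0], "roll": 0}, {"offset": [0, 0, 0], "roll": 0}, {"offset": [0, 0, 0], "roll": 0}, {"offset": [0, 0, -1], "roll": 0}, {"offset": [0, 0, -4], "roll": 0}, {"offset": [0, 0, -5], "roll": 0}, {"offset": [0, 0, -6], "roll": 0}, {"offset": [0, 0, -6], "roll": 0}, {"offset": [0, 0, 0], "roll": 0}]' --fingers 4

```text
t: 11.6
tool_pos: [0.5618, -0.0615, 0.2351]
orientation: [-0.043, 3.129, -0.004]
force: [0.4, -0.5, -0.9]
opening: 0.0401
```

```bash
cat > c.py <<'E'
from h import *
import sys
plan([.5557,.04,.065],np.radians(91.6))
P={n:shot(n) for n in("top","scene")}
save(P["top"],sys.argv[1],s=1.5)
for t,z in dict(lid_handle=.018,box_lip=.055,bottleA_cap=.11,bottleB_cap=.11,bottleC_cap=.11,jarA=0).items():
    for n in P:
        for d in cams.pinpoint(P[n],t)[:5]:
            if d["score"]>.2: print(t,n,round(d["score"],2),np.round(d["xy"],1),np.round(onz(P[n],d["xy"],z)[:2],4))
E
python3 c.py top1.png
```

```text
t 11.60 pos [ 0.5618 -0.0615  0.2351] yaw 91.56 | offset [ 0.53 10.21 16.97] roll -0.0007 | after roll first [ 0.53 10.21 16.97]
lid_handle top 0.58 [294.4 188. ] [ 0.5606 -0.0659]
lid_handle scene 0.83 [212.9 209.7] [ 0.565  -0.0572]
lid_handle scene 0.26 [143.3 138.3] [ 0.2977 -0.2951]
box_lip top 0.6 [241.7 188. ] [0.5544 0.0838]
box_lip scene 0.66 [265.4 198.2] [0.5507 0.0842]
bottleA_cap top 0.63 [384.9 238.5] [ 0.4126 -0.2845]
bottleA_cap scene 0.71 [129.5 143.4] [ 0.4098 -0.2951]
bottleB_cap scene 0.7 [110.7 213. ] [ 0.6453 -0.2933]
bottleC_cap top 0.58 [387.  272.5] [ 0.328  -0.2845]
bottleC_cap scene 0.89 [134.2 124. ] [ 0.3316 -0.2973]
jarA top 0.69 [214.  189.2] [0.561  0.1679]
jarA top 0.38 [168.3 136.7] [0.7224 0.3092]
jarA scene 0.58 [142.8 188.2] [ 0.4811 -0.2667]
```

View pics/top1.png

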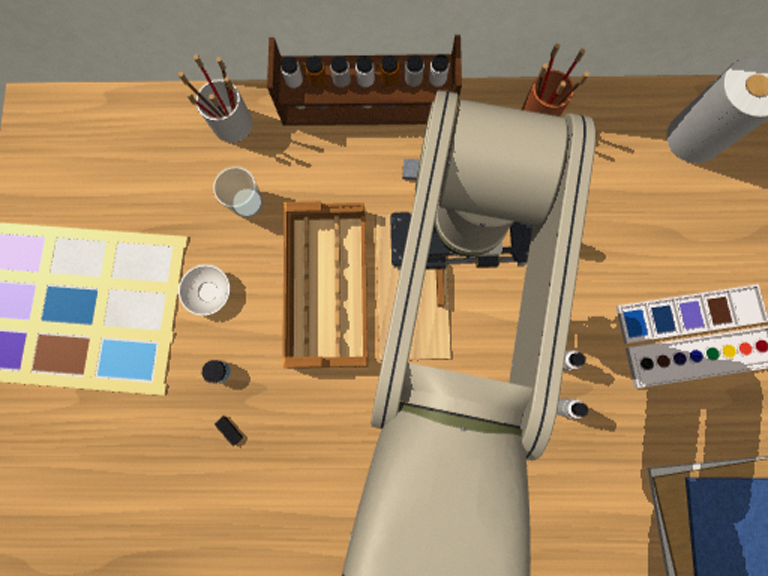

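>>> step_arm --deltas '[{"offset": [-2, -5, 0], "roll": 0}, {"offset": [-2, -5, 0], "roll": 0}, {"offset": [-2, -5, 0], "roll": 0}, {"offset": [-2, -5, 0], "roll": 0}, {"offset": [0, 0, 0], "roll": 0.175}, {"offset": [0, 0, 0], "roll": 0.175}, {"offset": [0, 0, 0], "roll": 0.175}, {"offset": [0, 0, 0], "roll": 0.175}, {"offset": [0, 0, 0], "roll": 0.175}, {"offset": [0, 0, 0], "roll": 0.175}, {"offset": [0, 0, 0], "roll": 0.175}, {"offset": [0, 0, 0], "roll": 0.175}]' --fingers 6

```text
t: 13.8
tool_pos: [0.6437, -0.2586, 0.227]
orientation: [-1.998, -2.424, 0.0]
force: [0.1, -0.8, -0.5]
opening: 0.0596
```

>>> step_arm --deltas '[{"offset": [0, 0, 0], "roll": 0.17}, {"offset": [0, 0, 0], "roll": 0}]'

```text
t: 14.05
tool_pos: [0.6437, -0.2586, 0.2271]
orientation: [-2.189, -2.253, 0.0]
force: [0.0, 0.2, -0.5]
opening: 0.0601
```

```bash
cat > d.py <<'E'
from h import *
import sys
P={n:shot(n) for n in("top","scene","wrist")}
save(P["wrist"],sys.argv[1],s=1.5)
for t,z in dict(bottleA_cap=.11,bottleB_cap=.11,bottleC_cap=.11,jarA=0).items():
    for n in P:
        for d in cams.pinpoint(P[n],t)[:5]:
            if d["score"]>.2: print(t,n,round(d["score"],2),np.round(d["xy"],1),np.round(onz(P[n],d["xy"],z)[:2],4))
plan([.646,-.293,.06],np.radians(1.6))
E
python3 d.py w2.png
```

```text
bottleA_cap top 0.66 [219.7 200.5] [0.5114 0.1384]
bottleA_cap scene 0.72 [129.6 141.3] [ 0.4017 -0.2965]
bottleA_cap wrist 0.96 [ 23.5 210.5] [ 0.404  -0.2886]
bottleB_cap top 0.56 [384.2 146.8] [ 0.6545 -0.2976]
bottleB_cap scene 0.89 [112.3 214.5] [ 0.6496 -0.2884]
bottleB_cap wrist 0.59 [255.  213.5] [ 0.6452 -0.284 ]
bottleC_cap top 0.71 [166.9 134.7] [0.6918 0.2846]
bottleC_cap scene 0.69 [136.1 124.9] [ 0.3352 -0.2911]
jarA top 0.25 [146.1 248.8] [0.3883 0.3595]
jarA scene 0.5 [144.  188.1] [ 0.4807 -0.2634]
jarA wrist 0.91 [138.9 167.8] [ 0.483  -0.2586]
t 14.80 pos [ 0.6437 -0.2586  0.2271] yaw 1.61 | offset [-3.45  0.13 16.71] roll 0.0003 | after roll first [-3.45  0.13 16.71]
```

View pics/w2.png

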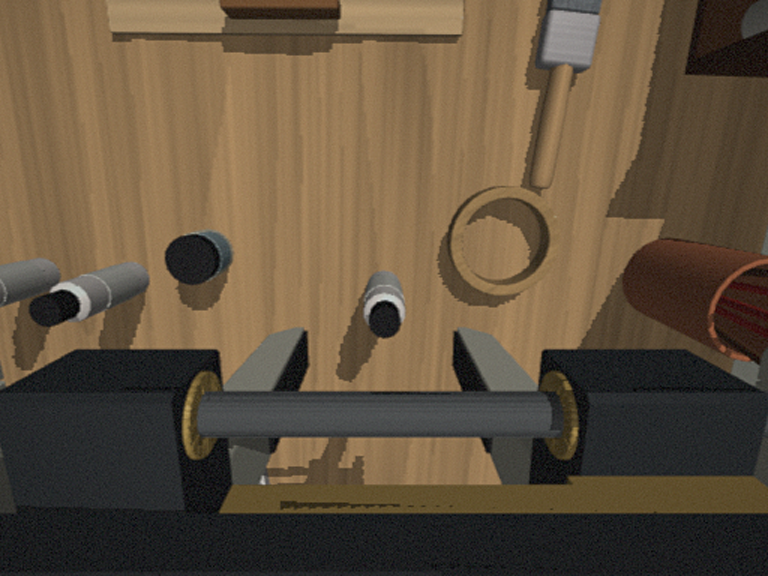

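The bottle's cap shows at about (385,318), between the open fingers in x and about 28 mm further towards -y. I'll shift that far, then descend.

>>> step_arm --deltas '[{"offset": [-2.85, 0.1, 0], "roll": 0}, {"offset": [0, 0, 5], "roll": 0}, {"offset": [0, 0, 5], "roll": 0}, {"offset": [0, 0, 4.5], "roll": 0}, {"offset": [0, 0, 2.2], "roll": 0}, {"offset": [0, 0, 0], "roll": 0}, {"offset": [0, 0, 0], "roll": 0}]'

```text
t: 15.68
tool_pos: [0.6471, -0.2878, 0.0629]
orientation: [2.188, 2.25, 0.002]
force: [1.2, 0.2, 0.7]
opening: 0.0601
```

>>> step_arm --deltas '[{"offset": [0, 0, 0], "roll": 0}, {"offset": [0, 0, 0], "roll": 0}, {"offset": [0, 0, 0], "roll": 0}, {"offset": [0, 0, 0], "roll": 0}, {"offset": [0, 0, 0], "roll": 0}]' --fingers 0 --grip_force 4

```text
t: 16.3
tool_pos: [0.6459, -0.2872, 0.0606]
orientation: [2.189, 2.252, 0.001]
force: [1.3, 0.3, 3.1]
opening: 0.0322
```

>>> step_arm --deltas '[{"offset": [-1.05, 0, -0.07], "roll": 0}, {"offset": [-1.05, 0, 0], "roll": 0}, {"offset": [-1.0, 0, 0.15], "roll": 0}, {"offset": [-1.0, 0, 0.25], "roll": 0}, {"offset": [0, 0, 0], "roll": 0}]' --grip_force 3

```text
t: 16.92
tool_pos: [0.6461, -0.3293, 0.0562]
orientation: [-2.191, -2.251, 0.001]
force: [0.5, -1.3, 3.0]
opening: 0.0322
```

```bash
python3 -c "
from h import *
p=shot('scene');save(p,'s3.png',(50,130,210,270),4)
s=robot.read_state();print(s['force'],s['tool_pos'],s['opening'])"
```

```text
[ 0.19987717 -0.79737295  0.82291133] [ 0.6462524  -0.32870681  0.05642362] 0.03206044475935376
```

View pics/s3.png

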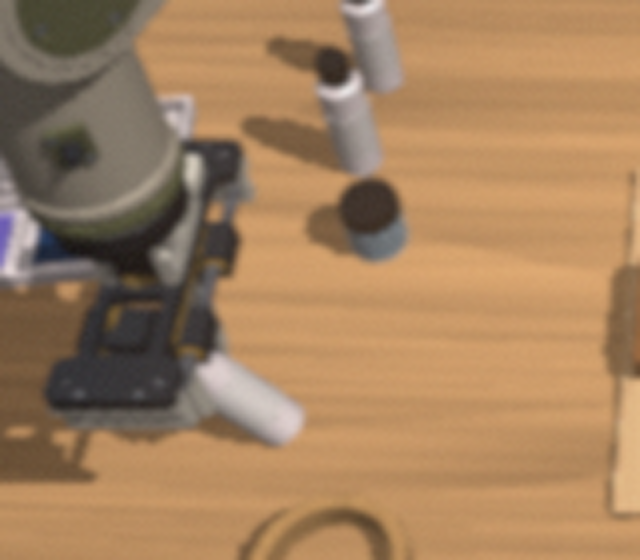

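The tilt works: the bottle leans about 35° in the jaws with its foot still on the table. I'll continue.

>>> step_arm --deltas '[{"offset": [-0.95, 0, 0.45], "roll": 0}, {"offset": [-0.95, 0, 0.5], "roll": 0}, {"offset": [-0.8, 0, 0.65], "roll": 0}, {"offset": [-0.8, 0, 0.72], "roll": 0}, {"offset": [-0.6, 0, 0.85], "roll": 0}, {"offset": [-0.55, 0, 0.9], "roll": 0}, {"offset": [0, 0, 0], "roll": 0}]'

```text
t: 17.85
tool_pos: [0.6471, -0.3745, 0.0145]
orientation: [-2.189, -2.25, 0.001]
force: [0.2, 0.4, -0.9]
opening: 0.0318
```

>>> step_arm --deltas '[{"offset": [0, 0, 0], "roll": 0}, {"offset": [0, 0, 0], "roll": 0}, {"offset": [0, 0, 0.8], "roll": 0}, {"offset": [0, 0, 0], "roll": 0}, {"offset": [0, 0, 0], "roll": 0}]' --fingers 4

```text
t: 18.48
tool_pos: [0.6478, -0.3744, 0.0079]
orientation: [-2.19, -2.252, 0.0]
force: [0.3, -0.5, -0.4]
opening: 0.0399
```

```bash
python3 -c "
from h import *
p=shot('scene');save(p,'s4.png',(50,130,210,270),4)
for t in ('bottleB_cap','bottleB_mid'):
  for d in cams.pinpoint(p,t)[:4]: print(t,d['score'],d['xy'],onz(p,d['xy'],.016))
s=robot.read_state();print(s['force'],s['tool_pos'],s['opening'])"
```

```text
bottleB_cap 0.7 [359.7, 270.9] [0.73898191 0.31607286 0.016     ]
bottleB_mid 0.68 [94.0, 233.0] [ 0.64452275 -0.36120643  0.016     ]
[ 0.29240747 -0.82817318  0.41265697] [ 0.64807674 -0.37460656  0.00835138] 0.04002209228497317
```

View pics/s4.png

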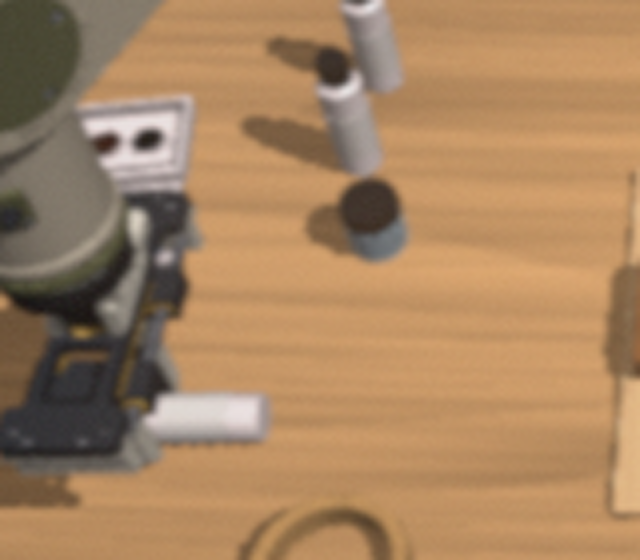

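The bottle lies flat with its cap towards -y and its foot end at crop (268,415), which is (117,234) in the full frame.

```bash
python3 -c "
from h import *
p=shot('scene')
print(onz(p,(50+268/4,130+418/4),.016), onz(p,(50+215/4,130+397/4),.03))
plan([.648,-.352,.004],np.radians(1.6))"
```

```text
[ 0.64779121 -0.30041059  0.016     ] [ 0.6413685  -0.33272436  0.03      ]
t 18.68 pos [ 0.6481 -0.3746  0.0084] yaw 1.6 | offset [2.26 0.06 0.43] roll 0.0 | after roll first [2.26 0.06 0.43]
```

>>> step_arm --deltas '[{"offset": [1.2, 0, 0], "roll": 0}, {"offset": [1.3, 0, 0.4], "roll": 0}, {"offset": [0, 0, 0], "roll": 0}]'

```text
t: 19.05
tool_pos: [0.647, -0.3474, 0.0033]
orientation: [-2.187, -2.253, 0.0]
force: [-0.1, -0.2, -0.1]
opening: 0.0401
```

>>> step_arm --deltas '[{"offset": [0, 0, 0], "roll": 0}, {"offset": [0, 0, 0], "roll": 0}, {"offset": [0, 0, 0], "roll": 0}, {"offset": [0, 0, -2], "roll": 0}, {"offset": [0, 0, -4], "roll": 0}, {"offset": [0, 0, -4], "roll": 0}, {"offset": [0, 0, 0], "roll": 0}]' --fingers 0 --grip_force 20

```text
t: 19.92
tool_pos: [0.6505, -0.3517, 0.1117]
orientation: [2.183, 2.245, 0.003]
force: [1.1, 0.6, -1.4]
opening: 0.0317
```

```bash
python3 -c "
from h import *
print(robot.read_state()['opening'],robot.read_state()['force'])
plan([.6456,.1676,.085],np.radians(1.6))
plan([.6456,.1676,.020],np.radians(1.6))"
```

```text
0.03173486884471714 [ 1.13215079  0.56799392 -1.35890844]
t 19.93 pos [ 0.6505 -0.3517  0.1117] yaw 1.6 | offset [51.94  0.94  2.37] roll -0.0 | after roll first [51.94  0.94  2.37]
t 19.93 pos [ 0.6505 -0.3517  0.1117] yaw 1.6 | offset [51.98  0.88  8.86] roll -0.0 | after roll first [51.98  0.88  8.86]
```

>>> step_arm --deltas '[{"offset": [3, 0, 0], "roll": 0}, {"offset": [5, 0.2, 0], "roll": 0}, {"offset": [5.5, 0.2, 0], "roll": 0}, {"offset": [5.5, 0.2, 0], "roll": 0}, {"offset": [5.5, 0, 0], "roll": 0}, {"offset": [5.5, 0, 0], "roll": 0}, {"offset": [5.5, 0, 0], "roll": 0}, {"offset": [5.5, 0, 0], "roll": 0}, {"offset": [5, 0, 0], "roll": 0}, {"offset": [3, 0, 0], "roll": 0}, {"offset": [2, 0, 0], "roll": 0}, {"offset": [0, 0, 0], "roll": 0}]'

```text
t: 21.42
tool_pos: [0.6387, 0.1612, 0.1038]
orientation: [-2.188, -2.254, 0.001]
force: [-0.2, -0.9, -1.3]
opening: 0.0317
```

>>> step_arm --deltas '[{"offset": [0, 0, 0], "roll": 0}, {"offset": [0, 0, 0], "roll": 0}]'

```text
t: 21.68
tool_pos: [0.6392, 0.159, 0.1041]
orientation: [2.192, 2.25, -0.0]
force: [-0.3, -0.3, -0.6]
opening: 0.0316
```

```bash
python3 -c "
from h import *
print(robot.read_state()['opening'],robot.read_state()['force'])
P={n:shot(n) for n in('scene','wrist')}
for t in('bottleB_mid','bottleB_cap','cradle3','cradle0','cradle1','cradle2'):
  for n,p in P.items():
    for d in cams.pinpoint(p,t)[:3]: print(t,n,round(d['score'],2),np.round(d['xy'],1),np.round(onz(p,d['xy'],.12 if t[0]=='b' else .032),4))
save(P['wrist'],'w3.png',s=1.5)
plan([.6456,.1676,.020],np.radians(1.6))"
```

```text
0.03155754555839336 [-0.27906566 -0.25579507 -0.58042726]
bottleB_mid scene 0.48 [261.8 198.8] [0.6016 0.0733 0.12  ]
bottleB_mid scene 0.44 [292.1 211.2] [0.6374 0.1466 0.12  ]
bottleB_mid wrist 0.75 [254.5 250.3] [0.6388 0.1553 0.12  ]
bottleB_cap scene 0.68 [144.9 189.3] [ 0.5783 -0.2201  0.12  ]
bottleB_cap scene 0.47 [270.7 214.7] [0.6488 0.0948 0.12  ]
bottleB_cap scene 0.42 [360.3 269.7] [0.7902 0.289  0.12  ]
bottleB_cap wrist 0.86 [254. 331.] [0.64   0.1012 0.12  ]
bottleB_cap wrist 0.68 [258.3 250.6] [0.6409 0.1552 0.12  ]
cradle3 scene 0.94 [291.1 236.7] [0.6547 0.1502 0.032 ]
cradle3 scene 0.65 [290.2 197.2] [0.5284 0.1528 0.032 ]
cradle3 scene 0.62 [290.4 181.6] [0.4733 0.1555 0.032 ]
cradle3 wrist 0.88 [120.7 205.6] [0.5225 0.1525 0.032 ]
cradle3 wrist 0.75 [ 50.6 200.6] [0.462  0.1554 0.032 ]
cradle3 wrist 0.57 [188.6 200.1] [0.5818 0.1591 0.032 ]
cradle0 scene 0.94 [291.1 236.7] [0.6547 0.1502 0.032 ]
cradle0 scene 0.65 [290.2 197.2] [0.5284 0.1528 0.032 ]
cradle0 scene 0.62 [290.4 181.6] [0.4733 0.1555 0.032 ]
cradle0 wrist 0.88 [120.7 205.6] [0.5225 0.1525 0.032 ]
c
[... 200 characters left out ...]
[0.5284 0.1528 0.032 ]
cradle1 scene 0.62 [290.4 181.6] [0.4733 0.1555 0.032 ]
cradle1 wrist 0.88 [120.7 205.6] [0.5225 0.1525 0.032 ]
cradle1 wrist 0.75 [ 50.6 200.6] [0.462  0.1554 0.032 ]
cradle1 wrist 0.57 [188.6 200.1] [0.5818 0.1591 0.032 ]
cradle2 scene 0.94 [291.1 236.7] [0.6547 0.1502 0.032 ]
cradle2 scene 0.65 [290.2 197.2] [0.5284 0.1528 0.032 ]
cradle2 scene 0.62 [290.4 181.6] [0.4733 0.1555 0.032 ]
cradle2 wrist 0.88 [120.7 205.6] [0.5225 0.1525 0.032 ]
cradle2 wrist 0.75 [ 50.6 200.6] [0.462  0.1554 0.032 ]
cradle2 wrist 0.57 [188.6 200.1] [0.5818 0.1591 0.032 ]
t 22.38 pos [0.639  0.1605 0.1041] yaw 1.61 | offset [0.69 0.68 8.41] roll 0.0002 | after roll first [0.69 0.68 8.41]
```

View pics/w3.png

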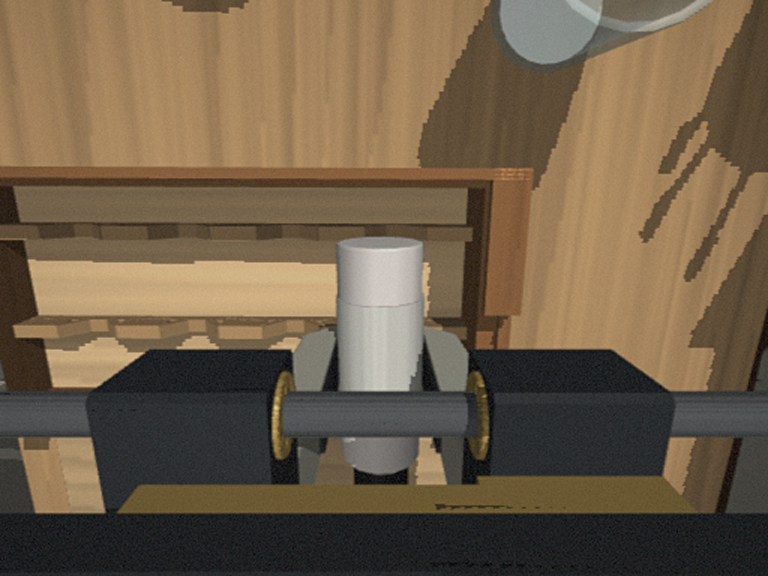

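The bottle hangs straight and level in the jaws, its foot edge at about (380,240) and cap at the bottom, above the right-hand cradle. I'll check where the foot is relative to the TCP.

```bash
python3 -c "
from h import *
p=shot('wrist')
print(onz(p,(380/1.5,240/1.5),.128),onz(p,(380/1.5,303/1.5),.132))
plan([.6456,.1660,.020],np.radians(1.6))"
```

```text
[0.63633014 0.20948125 0.128     ] [0.63692902 0.18881457 0.132     ]
t 22.43 pos [0.639  0.1605 0.1041] yaw 1.61 | offset [0.53 0.68 8.41] roll 0.0002 | after roll first [0.53 0.68 8.41]
```

>>> step_arm --deltas '[{"offset": [0.6, 0.68, 0], "roll": 0}, {"offset": [0, 0, 2.5], "roll": 0}, {"offset": [0, 0, 2.5], "roll": 0}, {"offset": [0, 0, 2], "roll": 0}, {"offset": [0, 0, 0.8], "roll": 0}, {"offset": [0, 0, 0.3], "roll": 0}, {"offset": [0, 0, 0], "roll": 0}]'

```text
t: 23.3
tool_pos: [0.6462, 0.1667, 0.0239]
orientation: [2.19, 2.252, 0.001]
force: [0.1, -0.4, -0.6]
opening: 0.0313
```

>>> step_arm --deltas '[{"offset": [0, 0, 0.2], "roll": 0}, {"offset": [0, 0, 0], "roll": 0}]'

```text
t: 23.55
tool_pos: [0.646, 0.1667, 0.0217]
orientation: [2.19, 2.252, 0.001]
force: [0.5, -0.0, -1.3]
opening: 0.0316
```

>>> step_arm --deltas '[{"offset": [0, 0, 0.15], "roll": 0}, {"offset": [0, 0, 0], "roll": 0}]'

```text
t: 23.8
tool_pos: [0.6468, 0.1667, 0.0207]
orientation: [2.189, 2.251, 0.003]
force: [2.5, -0.6, 3.8]
opening: 0.0315
```

>>> step_arm --deltas '[{"offset": [0, 0, 0], "roll": 0}, {"offset": [0, 0, 0], "roll": 0}, {"offset": [0, 0, -1], "roll": 0}, {"offset": [0, 0, -4], "roll": 0}, {"offset": [0, 0, -5], "roll": 0}, {"offset": [0, 0, -5], "roll": 0}, {"offset": [0, 0, -4], "roll": 0}, {"offset": [0, 0, 0], "roll": 0}]' --fingers 4

```text
t: 24.8
tool_pos: [0.6481, 0.1671, 0.2159]
orientation: [2.186, 2.249, 0.011]
force: [-0.1, -0.2, 0.0]
opening: 0.0402
```

```bash
cat > e.py <<'E'
from h import *
import sys
P={n:shot(n) for n in('scene','wrist','top')}
save(P['scene'],sys.argv[1],(50,100,400,290),2.2)
for t,z in dict(bottleA_cap=.11,bottleB_cap=.11,bottleC_cap=.11,bottleB_mid=.032).items():
  for n,p in P.items():
    for d in cams.pinpoint(p,t)[:5]:
        if d['score']>.25: print(t,n,round(d['score'],2),np.round(d['xy'],1),np.round(onz(p,d['xy'],z),4))
plan([.405,-.29,.2],np.radians(1.6))
E
python3 e.py s5.png
```

```text
bottleA_cap scene 0.75 [ 96.8 192.9] [ 0.5847 -0.3424  0.11  ]
bottleA_cap top 0.72 [405.  196.9] [ 0.5195 -0.3429  0.11  ]
bottleB_cap scene 0.96 [272.2 233.2] [0.6945 0.0983 0.11  ]
bottleB_cap wrist 0.74 [252.8 226.1] [0.6466 0.133  0.11  ]
bottleB_cap top 0.44 [216.  178.1] [0.5712 0.1492 0.11  ]
bottleB_cap top 0.4 [238.8 155.5] [0.6326 0.0892 0.11  ]
bottleC_cap scene 0.74 [136.8 123.2] [ 0.328  -0.2904  0.11  ]
bottleC_cap scene 0.64 [273.9 232. ] [0.6911 0.1024 0.11  ]
bottleC_cap top 0.55 [385.8 269.9] [ 0.3344 -0.282   0.11  ]
bottleB_mid scene 0.71 [295.9 234.7] [0.6485 0.1627 0.032 ]
bottleB_mid wrist 0.83 [254.4 178.5] [0.6479 0.1663 0.032 ]
t 25.55 pos [0.6456 0.1666 0.2096] yaw 1.6 | offset [-44.97 -25.33   0.96] roll 0.0001 | after roll first [-44.97 -25.33   0.96]
```

View pics/s5.png

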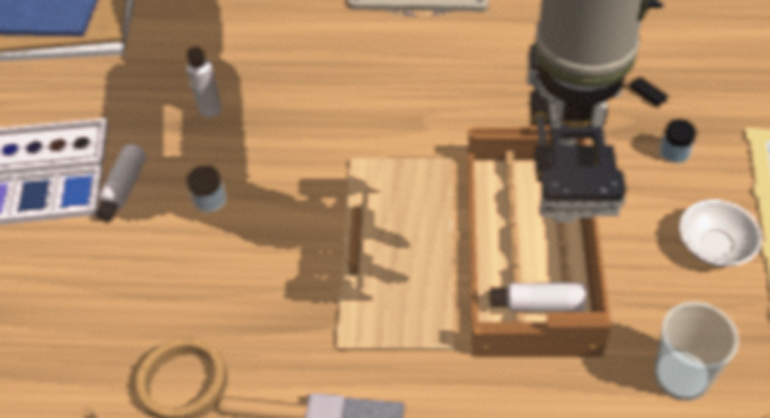

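Bottle B lies in cradle 3 with its cap to the front. Bottle A has been knocked over and now lies with its cap at (105,210) and foot at (135,148) in this crop, beside the paint palette. C still stands. I'll measure A.

```bash
python3 - <<'E'
from h import *
P={n:shot(n) for n in('scene','top')}
p=P['scene']
for z in(.016,):
  print('eye cap',onz(p,(50+105/2.2,100+212/2.2),z),'foot',onz(p,(50+135/2.2,100+150/2.2),z))
for n,p in P.items():
  for t in('bottleA_mid','bottleA_cap'):
    for d in cams.pinpoint(p,t)[:4]:
      if d['score']>.25: print(n,t,round(d['score'],2),np.round(d['xy'],1),np.round(onz(p,d['xy'],.016)[:2],4))
  for d in cams.silhouettes(p,'bottleA_mid')[:4]:
    m=d['mask'].astype(np.uint8); q=cv2.findNonZero(m);(c,wh,a)=cv2.minAreaRect(q)
    v=cv2.fitLine(q,cv2.DIST_L2,0,.01,.01).ravel();L=max(wh)/2
    e=[onz(p,v[2:]+k*L*v[:2],.016)[:2] for k in(-1,1)]
    print(n,round(d['score'],2),m.sum(),np.round(c,1),np.round(wh,1),np.round(e,4).tolist(),np.degrees(np.arctan2(*(e[1]-e[0])[::-1])))
E
```

```text
eye cap [ 0.52523206 -0.38129174  0.016     ] foot [ 0.42099713 -0.36714957  0.016     ]
scene bottleA_mid 0.8 [106.6 184.3] [ 0.4818 -0.3668]
scene bottleA_mid 0.73 [344.5 144.4] [0.3077 0.3304]
scene bottleA_cap 0.89 [ 93.8 197.4] [ 0.5291 -0.3913]
scene 0.83 397 [103.8 183.4] [12.1 36.6] [[0.5358, -0.3824], [0.4131, -0.3678]] 173.2094453198648
top bottleA_mid 0.97 [406.  219.2] [ 0.4706 -0.3782]
top bottleA_cap 0.85 [404.7 197.1] [ 0.5336 -0.379 ]
top 0.61 474 [404.  217.9] [13.3 40.1] [[0.4143, -0.3661], [0.5272, -0.3808]] -7.413308923340475
```

```bash
python3 -c "
from h import *
plan([.469,-.372,.16],np.radians(1.6))
p=shot('scene')
for q in ((105,120),(95,203),(60,213)): print(onz(p,(50+q[0]/2.2,100+q[1]/2.2),.005))"
```

```text
t 25.95 pos [0.6456 0.1666 0.2097] yaw 1.6 | offset [-53.35 -19.17   4.96] roll 0.0001 | after roll first [-53.35 -19.16   4.96]
[ 0.35757433 -0.42629288  0.005     ]
[ 0.50279795 -0.40292386  0.005     ]
[ 0.5198628  -0.44343586  0.005     ]
```

>>> step_arm --deltas '[{"offset": [-5.4, -2, 0], "roll": 0}, {"offset": [-5.4, -2, 0], "roll": 0}, {"offset": [-5.4, -2, 0], "roll": 0}, {"offset": [-5.4, -2, 0], "roll": 0}, {"offset": [-5.4, -2, 0], "roll": 0}, {"offset": [-5.4, -2, 0], "roll": 0}, {"offset": [-5.4, -2, 0], "roll": 0}, {"offset": [-5.4, -2, 0], "roll": 0}, {"offset": [-5.4, -2, 0], "roll": 0}, {"offset": [-4.5, -1.5, 0], "roll": 0}, {"offset": [0, 0, 0], "roll": -0.17}, {"offset": [0, 0, 0], "roll": -0.18}]'

```text
t: 27.5
tool_pos: [0.465, -0.3705, 0.2096]
orientation: [-1.759, -2.603, -0.0]
force: [0.4, -0.5, -0.0]
opening: 0.04
```

>>> step_arm --deltas '[{"offset": [0, 0, 0], "roll": -0.18}, {"offset": [0, 0, 0], "roll": -0.18}, {"offset": [0, 0, 0], "roll": -0.18}, {"offset": [0, 0, 0], "roll": -0.18}, {"offset": [0, 0, 0], "roll": -0.18}, {"offset": [0, 0, 0], "roll": -0.17}, {"offset": [0, 0, 0], "roll": 0}]'

```text
t: 28.38
tool_pos: [0.4656, -0.3696, 0.2097]
orientation: [0.194, 3.135, -0.0]
force: [0.5, 0.3, -0.2]
opening: 0.0399
```

```bash
cat > f.py <<'E'
from h import *
import sys
P={n:shot(n) for n in('wrist','scene')}
save(P['wrist'],sys.argv[1],s=1.5)
for n,p in P.items():
  for t in('bottleA_mid','bottleA_cap'):
    for d in cams.pinpoint(p,t)[:4]:
      if d['score']>.25: print(n,t,round(d['score'],2),np.round(d['xy'],1),np.round(onz(p,d['xy'],.016)[:2],4))
  for d in cams.silhouettes(p,'bottleA_mid')[:3]:
    m=d['mask'].astype(np.uint8); q=cv2.findNonZero(m);(c,wh,a)=cv2.minAreaRect(q)
    v=cv2.fitLine(q,cv2.DIST_L2,0,.01,.01).ravel();L=max(wh)/2
    e=[onz(p,v[2:]+k*L*v[:2],.018)[:2] for k in(-1,1)]
    print(n,round(d['score'],2),m.sum(),np.round(c,1),np.round(wh,1),np.round(e,4).tolist(),np.degrees(np.arctan2(*(e[1]-e[0])[::-1])))
plan([.455,-.371,.03],np.radians(83))
E
python3 f.py w4.png
```

```text
wrist bottleA_mid 0.9 [252.8 185.5] [ 0.4778 -0.3707]
wrist bottleA_cap 0.96 [247.8 223.9] [ 0.5293 -0.3838]
wrist 0.64 1946 [251.5 183. ] [84. 25.] [[0.4175, -0.365], [0.5267, -0.3782]] -6.9230981050418885
scene bottleA_mid 0.94 [102.8 185.6] [ 0.4868 -0.3765]
scene bottleA_cap 0.89 [ 96.3 197.1] [ 0.5279 -0.3846]
scene 0.58 440 [103.8 183.1] [12.9 38.1] [[0.5377, -0.384], [0.4116, -0.3664]] 172.02120230028385
scene 0.39 335 [141.2 136.9] [33.  11.6] [[0.2227, -0.3298], [0.3615, -0.2763]] 21.051186682669208
t 28.77 pos [ 0.4655 -0.3696  0.2096] yaw 82.91 | offset [ 1.03 -0.26 17.96] roll -0.0016 | after roll first [ 1.03 -0.26 17.96]
```

View pics/w4.png

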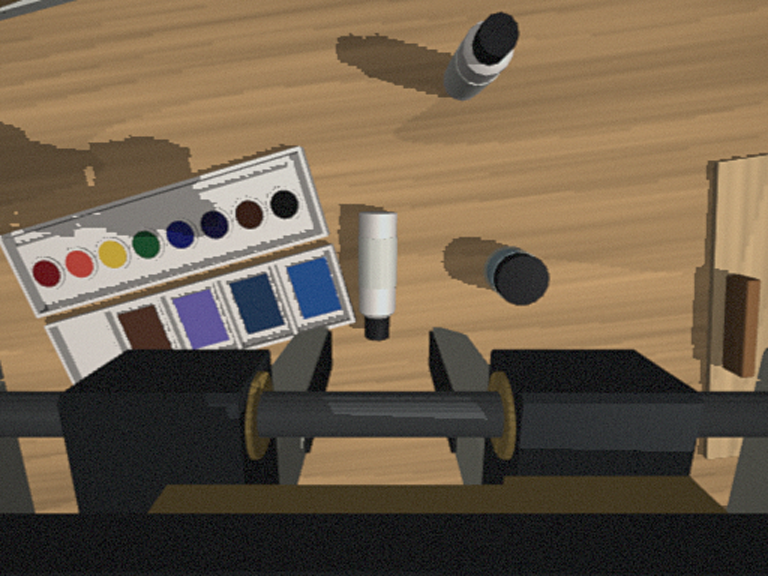

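Bottle A lies with its foot at (378,215) and cap at (377,330). The palette's corner edge is about 25 mm to its left near the foot end, so I'll grip near the foot, at x of about 0.45.

>>> step_arm --deltas '[{"offset": [1.55, -0.1, 0], "roll": 0}, {"offset": [0, 0, 5], "roll": 0}, {"offset": [0, 0, 5], "roll": 0}, {"offset": [0, 0, 4], "roll": 0}, {"offset": [0, 0, 2.5], "roll": 0}, {"offset": [0, 0, 1.2], "roll": 0}, {"offset": [0, 0, 0], "roll": 0}]' --fingers 4

```text
t: 29.65
tool_pos: [0.4493, -0.3685, 0.0323]
orientation: [-0.193, -3.135, -0.001]
force: [0.3, 0.7, 0.1]
opening: 0.0397
```

>>> step_arm --deltas '[{"offset": [0, 0, 0.6], "roll": 0}, {"offset": [0, 0, 0.6], "roll": 0}, {"offset": [0, 0, 0], "roll": 0}]'

```text
t: 30.02
tool_pos: [0.4499, -0.3686, 0.0204]
orientation: [-0.193, -3.135, -0.0]
force: [-0.5, 1.2, -0.5]
opening: 0.04
```

>>> step_arm --deltas '[{"offset": [0, 0, 0.5], "roll": 0}, {"offset": [0, 0, 0.5], "roll": 0}, {"offset": [0, 0, 0.4], "roll": 0}, {"offset": [0, 0, 0], "roll": 0}]'

```text
t: 30.52
tool_pos: [0.4497, -0.3684, 0.006]
orientation: [-0.193, -3.135, -0.001]
force: [-0.6, 0.4, 0.7]
opening: 0.04
```

>>> step_arm --deltas '[{"offset": [0, 0, 0], "roll": 0}, {"offset": [0, 0, 0], "roll": 0}, {"offset": [0, 0, 0], "roll": 0}]' --fingers 0 --grip_force 15

```text
t: 30.9
tool_pos: [0.4501, -0.3688, 0.0068]
orientation: [0.193, 3.136, -0.0]
force: [-0.1, -0.5, -0.3]
opening: 0.0318
```

>>> step_arm --deltas '[{"offset": [0, 0, -0.3], "roll": 0}, {"offset": [0, 1, 0], "roll": 0}, {"offset": [0, 1.2, 0], "roll": 0}, {"offset": [0, 1, 0], "roll": 0}, {"offset": [0, 0, 0.5], "roll": 0}, {"offset": [0, 0, 0], "roll": 0}]' --grip_force 25

```text
t: 31.65
tool_pos: [0.4548, -0.3366, 0.0058]
orientation: [0.192, 3.135, -0.0]
force: [-2.0, 5.3, 10.3]
opening: 0.0314
```

>>> step_arm --deltas '[{"offset": [0, 0, 0], "roll": 0}, {"offset": [0, 0, 0], "roll": 0}, {"offset": [-0.9, 0, 0], "roll": 0}, {"offset": [-0.9, 0, 0], "roll": 0}, {"offset": [0, 0, 0], "roll": 0}]' --fingers 4

```text
t: 32.28
tool_pos: [0.4728, -0.3393, 0.0047]
orientation: [0.192, 3.135, -0.0]
force: [-0.5, -0.6, -0.6]
opening: 0.0403
```

>>> step_arm --deltas '[{"offset": [0, 0, 0], "roll": 0}, {"offset": [0, 0, 0], "roll": 0}, {"offset": [0, 0, 0], "roll": 0}, {"offset": [0, 0, -2], "roll": 0}, {"offset": [0, 0, -4], "roll": 0}, {"offset": [0, 0, -4], "roll": 0}, {"offset": [0, 0, -4], "roll": 0}, {"offset": [0, 0, 0], "roll": 0}]' --fingers 0 --grip_force 20

```text
t: 33.28
tool_pos: [0.4743, -0.3413, 0.151]
orientation: [0.192, 3.128, -0.009]
force: [0.2, -0.5, -0.9]
opening: 0.0317
```

```bash
cat > g.py <<'E'
from h import *
p=shot('wrist');s=robot.read_state();M=R.from_rotvec(s["orientation"]).as_matrix()
print(s['opening'],np.round(s['force'],1))
for d in cams.silhouettes(p,'bottleA_mid')[:3]:
    m=d['mask'].astype(np.uint8); q=cv2.findNonZero(m);(c,wh,a)=cv2.minAreaRect(q)
    # foot end = topmost row of mask; express relative to TCP along tool x
    ys,xs=np.nonzero(m);k=ys<=ys.min()+1
    f=onz(p,(xs[k].mean(),ys.min()),s['tool_pos'][2]+.024)
    print(round(d['score'],2),m.sum(),np.round(c,1),np.round(wh,1),"foot",np.round(f,4),"rel tool mm",np.round(M.T@(f-s['tool_pos'])*1000,1))
plan([.4598+.0,.155+.006,.12],np.radians(1.6))
E
python3 g.py
```

```text
0.03154094957791888 [ 0.4 -0.  -1.5]
0.66 7029 [254. 241.] [162.  58.] foot [ 0.4254 -0.3337  0.1721] rel tool mm [ 48.1   0.6 -24.2]
t 33.38 pos [ 0.4721 -0.3395  0.1459] yaw 82.96 | offset [ 7.36 49.52  2.52] roll 1.42 | after roll first [50.07  0.16  2.52]
```

>>> step_arm --deltas '[{"offset": [0, 0, 0], "roll": 0.17}, {"offset": [0, 0, 0], "roll": 0.18}, {"offset": [0, 0, 0], "roll": 0.18}, {"offset": [0, 0, 0], "roll": 0.18}, {"offset": [0, 0, 0], "roll": 0.18}, {"offset": [0, 0, 0], "roll": 0.18}, {"offset": [0, 0, 0], "roll": 0.18}, {"offset": [0, 0, 0], "roll": 0.17}, {"offset": [4, 0, 0], "roll": 0}, {"offset": [5, 0, 0], "roll": 0}, {"offset": [5, 0, 0], "roll": 0}, {"offset": [5, 0, 0], "roll": 0}]'

```text
t: 34.88
tool_pos: [0.465, -0.1473, 0.1429]
orientation: [-2.189, -2.25, 0.002]
force: [0.2, 0.1, -1.3]
opening: 0.0313
```

>>> step_arm --deltas '[{"offset": [5, 0, 0], "roll": 0}, {"offset": [5, 0, 0], "roll": 0}, {"offset": [5, 0, 0], "roll": 0}, {"offset": [5, 0, 0], "roll": 0}, {"offset": [4, 0, 0], "roll": 0}, {"offset": [4, 0, 0], "roll": 0}, {"offset": [3, 0, 0], "roll": 0}, {"offset": [0, 0, 0], "roll": 0}, {"offset": [0, 0, 0], "roll": 0}]'

```text
t: 36.0
tool_pos: [0.457, 0.16, 0.1436]
orientation: [-2.189, -2.252, 0.003]
force: [-0.3, -0.8, -2.0]
opening: 0.0317
```

```bash
python3 g.py; python3 -c "
from h import *
plan([.4600,.161,.0225],np.radians(1.6))"
```

```text
0.03127483451661556 [ 0.4 -0.9 -1.1]
0.7 7115 [253.  240.5] [163.  58.] foot [0.4563 0.2096 0.1678] rel tool mm [ 49.9   0.3 -24. ]
t 36.10 pos [0.4575 0.1596 0.144 ] yaw 1.55 | offset [0.13 0.24 2.4 ] roll -0.0009 | after roll first [0.13 0.24 2.4 ]
t 36.10 pos [0.4575 0.1596 0.144 ] yaw 1.55 | offset [ 0.14  0.27 12.15] roll -0.0009 | after roll first [ 0.13  0.27 12.15]
```

>>> step_arm --deltas '[{"offset": [0.13, 0.25, 2], "roll": 0}, {"offset": [0, 0, 3], "roll": 0}, {"offset": [0, 0, 3], "roll": 0}, {"offset": [0, 0, 2], "roll": 0}, {"offset": [0, 0, 1.4], "roll": 0}, {"offset": [0, 0, 0.5], "roll": 0}, {"offset": [0, 0, 0.2], "roll": 0}, {"offset": [0, 0, 0], "roll": 0}, {"offset": [0, 0, 0], "roll": 0}]'

```text
t: 37.22
tool_pos: [0.4609, 0.1622, 0.0244]
orientation: [2.19, 2.252, 0.002]
force: [-0.5, -0.0, -1.2]
opening: 0.0317
```

>>> step_arm --deltas '[{"offset": [0, 0, 0.2], "roll": 0}, {"offset": [0, 0, 0], "roll": 0}]'

```text
t: 37.48
tool_pos: [0.4603, 0.162, 0.0216]
orientation: [2.19, 2.252, 0.0]
force: [-0.8, 0.4, -0.8]
opening: 0.0315
```

>>> step_arm --deltas '[{"offset": [0, 0, 0.1], "roll": 0}, {"offset": [0, 0, 0], "roll": 0}]'

```text
t: 37.72
tool_pos: [0.4608, 0.1621, 0.021]
orientation: [2.19, 2.252, 0.001]
force: [1.7, 0.1, 1.2]
opening: 0.0313
```

>>> step_arm --deltas '[{"offset": [0, 0, 0], "roll": 0}, {"offset": [0, 0, 0], "roll": 0}, {"offset": [0, 0, -1], "roll": 0}, {"offset": [0, 0, -4], "roll": 0}, {"offset": [0, 0, -5], "roll": 0}, {"offset": [0, 0, -5], "roll": 0}, {"offset": [0, 0, -4], "roll": 0}, {"offset": [0, 0, 0], "roll": 0}, {"offset": [0, 0, 0], "roll": 0}]' --fingers 4

```text
t: 38.85
tool_pos: [0.4601, 0.162, 0.2105]
orientation: [-2.19, -2.252, 0.0]
force: [0.4, 0.5, -0.4]
opening: 0.0404
```

```bash
cat > k.py <<'E'
from h import *
P={n:shot(n) for n in('scene','top','wrist')}
for n,p in P.items():
  for t,z in dict(bottleA_mid=.032,bottleC_mid=.055,bottleC_cap=.11,jarA=0).items():
    for d in cams.pinpoint(p,t)[:5]:
      if d['score']>.25: print(n,t,round(d['score'],2),np.round(d['xy'],1),np.round(onz(p,d['xy'],z)[:2],4))
plan([.333,-.26,.21],np.radians(1.6))
E
python3 k.py
```

```text
scene bottleA_mid 0.78 [289.8 180.7] [0.47   0.1539]
scene bottleA_mid 0.62 [191.8 290.1] [ 0.8049 -0.087 ]
scene bottleC_mid 0.77 [141.4 138.4] [ 0.335  -0.2867]
scene jarA 0.7 [146.7 189. ] [ 0.4838 -0.255 ]
top bottleA_mid 0.53 [217.4 221.2] [0.4642 0.1525]
top bottleA_mid 0.5 [294.9 186.9] [ 0.5612 -0.066 ]
top bottleC_mid 0.8 [374.1 270.2] [ 0.3315 -0.2692]
top bottleC_mid 0.68 [217.1 159.4] [0.6366 0.1537]
top bottleC_cap 0.64 [386.6 273.1] [ 0.3266 -0.2835]
top jarA 0.66 [361.5 211.2] [ 0.4953 -0.259 ]
wrist bottleA_mid 0.78 [255.7 184.4] [0.461  0.1542]
wrist bottleC_cap 0.71 [255.8 183.3] [0.46   0.1724]
wrist bottleC_cap 0.52 [355.2 184.1] [0.5547 0.1744]
wrist jarA 0.65 [318.5 326.5] [ 0.565  -0.0738]
wrist jarA 0.49 [328.9 247.3] [0.5687 0.0584]
t 39.60 pos [0.4603 0.162  0.2107] yaw 1.6 | offset [-41.83 -13.91   0.07] roll 0.0001 | after roll first [-41.83 -13.91   0.07]
```

>>> step_arm --deltas '[{"offset": [-4.2, -1.4, 0], "roll": 0}, {"offset": [-4.2, -1.4, 0], "roll": 0}, {"offset": [-4.2, -1.4, 0], "roll": 0}, {"offset": [-4.2, -1.4, 0], "roll": 0}, {"offset": [-4.2, -1.4, 0], "roll": 0}, {"offset": [-4.2, -1.4, 0], "roll": 0}, {"offset": [-4.2, -1.4, 0], "roll": 0}, {"offset": [-4.2, -1.4, 0], "roll": 0}, {"offset": [-4.2, -1.4, 0], "roll": 0}, {"offset": [-4, -1.3, 0], "roll": 0}, {"offset": [0, 0, 0], "roll": 0}, {"offset": [0, 0, 0], "roll": 0}]' --fingers 6

```text
t: 41.1
tool_pos: [0.3331, -0.2593, 0.2106]
orientation: [-2.191, -2.251, -0.001]
force: [-0.4, -0.1, -0.4]
opening: 0.0601
```

```bash
python3 - <<'E'
from h import *
P={n:shot(n) for n in('wrist','scene')}
for n,p in P.items():
  for t,z in dict(bottleC_cap=.11,bottleC_mid=.055).items():
    for d in cams.pinpoint(p,t)[:3]:
      if d['score']>.25: print(n,t,round(d['score'],2),np.round(d['xy'],1),np.round(onz(p,d['xy'],z)[:2],4))
plan([.333,-.286,.0605],np.radians(1.6))
E
```

```text
wrist bottleC_cap 0.78 [246.2 219.5] [ 0.3257 -0.2857]
wrist bottleC_mid 0.6 [250.  203.5] [ 0.3288 -0.2851]
scene bottleC_cap 0.76 [134.9 120.8] [ 0.318  -0.2979]
scene bottleC_cap 0.33 [342.1 142.6] [0.393  0.2971]
scene bottleC_mid 0.72 [143.  135.4] [ 0.3222 -0.2843]
t 41.40 pos [ 0.3334 -0.259   0.2107] yaw 1.69 | offset [-2.69 -0.13 15.02] roll 0.0015 | after roll first [-2.69 -0.12 15.02]
```

>>> step_arm --deltas '[{"offset": [-2.7, -0.5, 0], "roll": 0}, {"offset": [0, 0, 4.5], "roll": 0}, {"offset": [0, 0, 4.5], "roll": 0}, {"offset": [0, 0, 4], "roll": 0}, {"offset": [0, 0, 2], "roll": 0}, {"offset": [0, 0, 0], "roll": 0}, {"offset": [0, 0, 0], "roll": 0}]'

```text
t: 42.28
tool_pos: [0.3295, -0.2872, 0.0618]
orientation: [2.189, 2.252, -0.0]
force: [0.2, -0.3, 1.1]
opening: 0.06
```

>>> step_arm --deltas '[{"offset": [0, 0, 0], "roll": 0}, {"offset": [0, 0, 0], "roll": 0}, {"offset": [0, 0, 0], "roll": 0}, {"offset": [0, 0, 0], "roll": 0}, {"offset": [0, 0, 0], "roll": 0}]' --fingers 0 --grip_force 4

```text
t: 42.9
tool_pos: [0.3288, -0.2871, 0.0609]
orientation: [2.19, 2.252, -0.0]
force: [-0.9, -0.1, 3.7]
opening: 0.0323
```

>>> step_arm --deltas '[{"offset": [-1.05, 0, -0.07], "roll": 0}, {"offset": [-1.05, 0, 0], "roll": 0}, {"offset": [-1.0, 0, 0.15], "roll": 0}, {"offset": [-1.0, 0, 0.25], "roll": 0}, {"offset": [0, 0, 0], "roll": 0}]' --grip_force 3

```text
t: 43.52
tool_pos: [0.3298, -0.3286, 0.0571]
orientation: [-2.191, -2.251, 0.0]
force: [0.9, -0.4, 0.8]
opening: 0.0321
```

```bash
python3 -c "
from h import *
p=shot('scene');save(p,'s6.png',(90,60,230,180),4)
s=robot.read_state();print(s['force'],s['tool_pos'],s['opening'])"
```

```text
[-0.47029468 -0.64718725  1.02328919] [ 0.32983053 -0.3282355   0.0571517 ] 0.03167527341374288
```

View pics/s6.png

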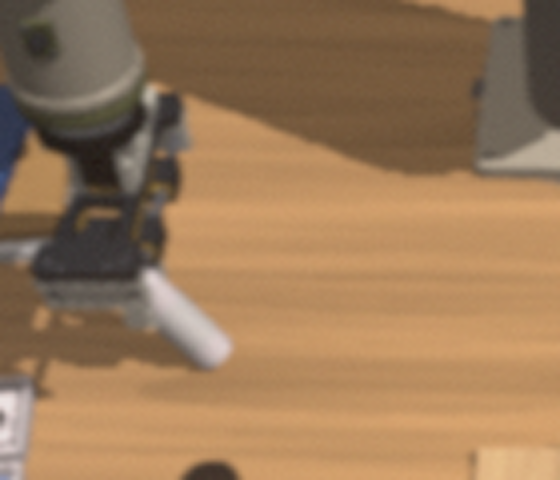

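C is tilting the same way B did, with its foot at (225,355). I'll finish laying it down.

>>> step_arm --deltas '[{"offset": [-0.95, 0, 0.45], "roll": 0}, {"offset": [-0.95, 0, 0.5], "roll": 0}, {"offset": [-0.8, 0, 0.65], "roll": 0}, {"offset": [-0.8, 0, 0.72], "roll": 0}, {"offset": [-0.6, 0, 0.85], "roll": 0}, {"offset": [-0.55, 0, 0.9], "roll": 0}, {"offset": [0, 0, 0], "roll": 0}]'

```text
t: 44.45
tool_pos: [0.3307, -0.3739, 0.0155]
orientation: [-2.189, -2.251, -0.001]
force: [-0.5, 0.4, -0.7]
opening: 0.0319
```

>>> step_arm --deltas '[{"offset": [0, 0, 0], "roll": 0}, {"offset": [0, 0, 0], "roll": 0}, {"offset": [0, 0, 0.8], "roll": 0}, {"offset": [0, 0, 0], "roll": 0}, {"offset": [1.2, 0, 0], "roll": 0}, {"offset": [1.3, 0, 0.3], "roll": 0}, {"offset": [0, 0, 0], "roll": 0}]' --fingers 4

```text
t: 45.32
tool_pos: [0.3302, -0.3476, 0.0051]
orientation: [-2.188, -2.253, -0.0]
force: [-0.2, -0.1, -0.7]
opening: 0.0399
```

```bash
cat > m.py <<'E'
from h import *
p=shot('scene')
for d in cams.silhouettes(p,'bottleC_mid')[:3]:
    m=d['mask'].astype(np.uint8); ys,xs=np.nonzero(m);k=xs>=xs.max()-1
    print(round(d['score'],2),m.sum(),'foot',np.round(onz(p,(xs.max(),ys[k].mean()),.018),4))
s=robot.read_state();print(np.round(s['tool_pos'],4),s['opening'],np.round(s['force'],1))
E
python3 m.py
```

```text
0.76 153 foot [ 0.3311 -0.3022  0.018 ]
[ 0.3307 -0.3491  0.0057] 0.040566622622066555 [ 0.6  0.  -0.4]
```

>>> step_arm --deltas '[{"offset": [0, 0, 0.1], "roll": 0}, {"offset": [0, 0, 0], "roll": 0}, {"offset": [0, 0, 0], "roll": 0}, {"offset": [0, 0, 0], "roll": 0}, {"offset": [0, 0, -2], "roll": 0}, {"offset": [0, 0, -4], "roll": 0}, {"offset": [0, 0, -4], "roll": 0}, {"offset": [0, 0, -3], "roll": 0}, {"offset": [0, 0, 0], "roll": 0}, {"offset": [0, 0, 0], "roll": 0}]' --fingers 0 --grip_force 20

```text
t: 46.68
tool_pos: [0.3301, -0.3487, 0.1333]
orientation: [-2.189, -2.251, -0.0]
force: [0.4, 0.3, -1.6]
opening: 0.0316
```

```bash
sed -i "s/bottleA_mid/bottleC_mid/; s/^plan.*/plan([.5836,.166,.135],np.radians(1.6))/" g.py; python3 g.py
```

```text
0.03131651890727089 [-0.3 -0.4 -1.2]
0.74 7416 [253. 237.] [ 58. 170.] foot [ 0.3275 -0.2959  0.1568] rel tool mm [ 52.6  -1.  -23.9]
t 46.77 pos [ 0.3298 -0.3483  0.1327] yaw 1.6 | offset [50.7  26.81 -0.15] roll 0.0 | after roll first [50.7  26.81 -0.15]
```

>>> step_arm --deltas '[{"offset": [4, 2.1, 0], "roll": 0}, {"offset": [5, 2.65, 0], "roll": 0}, {"offset": [5, 2.65, 0], "roll": 0}, {"offset": [5, 2.65, 0], "roll": 0}, {"offset": [5, 2.65, 0], "roll": 0}, {"offset": [5, 2.65, 0], "roll": 0}, {"offset": [5, 2.65, 0], "roll": 0}, {"offset": [5, 2.65, 0], "roll": 0}, {"offset": [5, 2.65, 0], "roll": 0}, {"offset": [4, 2.1, 0], "roll": 0}, {"offset": [2.6, 1.4, 0], "roll": 0}, {"offset": [0, 0, 0], "roll": 0}]'

```text
t: 48.28
tool_pos: [0.5836, 0.1656, 0.1325]
orientation: [-2.186, -2.254, 0.004]
force: [0.4, 0.5, -1.1]
opening: 0.0313
```

>>> step_arm --deltas '[{"offset": [0, 0, 0], "roll": 0}, {"offset": [0, 0, 0], "roll": 0}]'

```text
t: 48.52
tool_pos: [0.5837, 0.1629, 0.1341]
orientation: [-2.191, -2.251, 0.002]
force: [0.2, 0.6, -1.3]
opening: 0.0315
```

```bash
sed -i "s/^plan.*/plan([.5836,.1655,.0215],np.radians(1.6))/" g.py; python3 g.py
```

```text
0.03139033342079502 [-0.1 -1.2 -1.3]
0.74 7476 [253.  236.5] [171.  58.] foot [0.5812 0.2164 0.1584] rel tool mm [ 53.5  -1.3 -24. ]
0.51 30722 [217.9 186.6] [140.5 388. ] foot [0.5352 0.2314 0.1584] rel tool mm [ 69.7 -46.9 -24. ]
t 48.62 pos [0.5841 0.163  0.1346] yaw 1.53 | offset [ 0.25 -0.04 11.31] roll -0.0012 | after roll first [ 0.25 -0.04 11.31]
```

>>> step_arm --deltas '[{"offset": [0, 0, 2], "roll": 0}, {"offset": [0, 0, 3], "roll": 0}, {"offset": [0, 0, 3], "roll": 0}, {"offset": [0, 0, 2], "roll": 0}, {"offset": [0, 0, 0.8], "roll": 0}, {"offset": [0, 0, 0.4], "roll": 0}, {"offset": [0, 0, 0], "roll": 0}, {"offset": [0, 0, 0], "roll": 0}]'

```text
t: 49.62
tool_pos: [0.5852, 0.1642, 0.0238]
orientation: [2.189, 2.252, 0.002]
force: [1.0, -0.3, -1.0]
opening: 0.0321
```

>>> step_arm --deltas '[{"offset": [0, 0, 0.15], "roll": 0}, {"offset": [0, 0, 0], "roll": 0}]'

```text
t: 49.88
tool_pos: [0.5847, 0.164, 0.0215]
orientation: [2.19, 2.252, 0.001]
force: [1.0, 0.2, 0.4]
opening: 0.0318
```

>>> step_arm --deltas '[{"offset": [0, 0, 0], "roll": 0}, {"offset": [0, 0, 0], "roll": 0}, {"offset": [0, 0, -1], "roll": 0}, {"offset": [0, 0, -4], "roll": 0}, {"offset": [0, 0, -5], "roll": 0}, {"offset": [0, 0, -5], "roll": 0}, {"offset": [0, 0, -5], "roll": 0}, {"offset": [-5, 0, -3], "roll": 0}, {"offset": [-5, 0, 0], "roll": 0}, {"offset": [-5, 0, 0], "roll": 0}, {"offset": [-5, -1, 0], "roll": 0}, {"offset": [0, 0, 0], "roll": 0}]' --fingers 4

```text
t: 51.38
tool_pos: [0.5794, -0.0396, 0.252]
orientation: [2.194, 2.247, -0.0]
force: [-0.8, 0.7, -0.1]
opening: 0.0401
```

>>> step_arm --deltas '[{"offset": [0, 0, 0], "roll": 0}, {"offset": [0, 0, 0], "roll": 0}]'

```text
t: 51.62
tool_pos: [0.5801, -0.035, 0.2514]
orientation: [2.188, 2.254, 0.001]
force: [0.4, 0.4, 0.2]
opening: 0.0399
```

```bash
python3 - <<'E'
from h import *
P={n:shot(n) for n in('wrist','scene')}
im=[cv2.resize(P['wrist']['pixels'][:,:,::-1],(780,585))]
cv2.imwrite('pics/w5.png',im[0])
for n,p in P.items():
  for t,z in dict(bottleA_mid=.032,bottleA_cap=.032,lid_handle=.018).items():
    for d in cams.pinpoint(p,t)[:5]:
      if d['score']>.25: print(n,t,round(d['score'],2),np.round(d['xy'],1),np.round(onz(p,d['xy'],z)[:2],4))
plan([.5586,-.061,.1],np.radians(91.6))
E
```

```text
wrist bottleA_mid 0.93 [162.   17.4] [0.4628 0.1518]
wrist bottleA_cap 0.93 [158.7  67. ] [0.456  0.0958]
wrist lid_handle 0.57 [240.  187.4] [ 0.5606 -0.0598]
scene bottleA_mid 0.85 [289.6 181.2] [0.4718 0.1533]
scene bottleA_cap 0.7 [271.9 235.7] [0.6528 0.1013]
scene lid_handle 0.94 [213.1 208. ] [ 0.5593 -0.0571]
t 52.02 pos [ 0.5799 -0.0359  0.2511] yaw 1.63 | offset [-2.45 -2.2  15.11] roll -1.5702 | after roll first [ 2.2  -2.45 15.11]
```

View pics/w5.png

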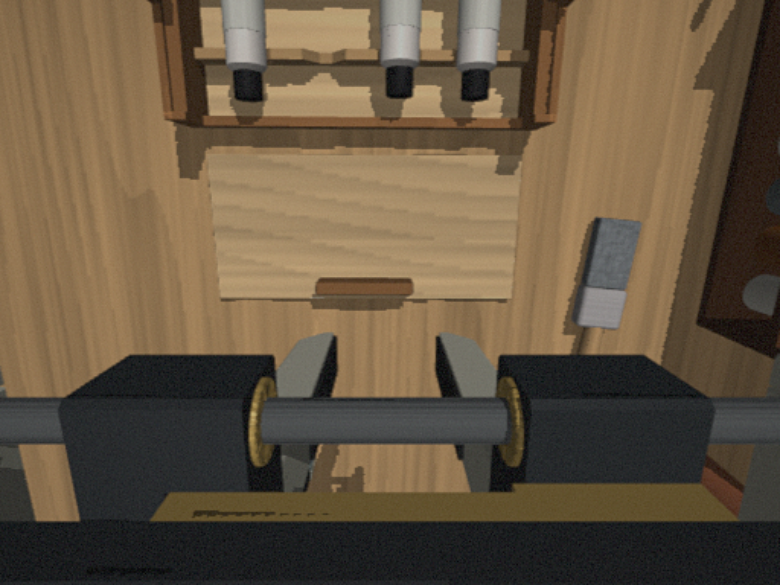

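All three bottles lie in their cradles, caps at (248,88), (398,85) and (475,88). The lid lies flat, its batten spanning about (317,279) to (412,294).

```bash
python3 - <<'E'
from h import *
p=shot('wrist');k=780/512
f=lambda q,z:np.round(onz(p,(q[0]/k,q[1]/k),z)[:2],4).tolist()
print('batten',[f(q,.03) for q in((317,279),(412,279),(413,294),(317,294))])
print('lid',[f(q,.006) for q in((220,298),(512,298),(208,152),(520,154))])
print('box front edge z20',[f(q,.02) for q in((205,127),(520,127))],'lips z55',[f(q,.055) for q in((166,120),(552,122))])
E
```

```text
batten [[0.5164, -0.0531], [0.6031, -0.0506], [0.6046, -0.0646], [0.5162, -0.0672]]
lid [[0.4174, -0.0802], [0.7036, -0.0718], [0.4151, 0.0562], [0.6974, 0.0628]]
box front edge z20 [[0.4195, 0.0759], [0.6909, 0.0839]] lips z55 [[0.4032, 0.0763], [0.7056, 0.0837]]
```

>>> step_arm --deltas '[{"offset": [0, 0, 0], "roll": -0.17}, {"offset": [0, 0, 0], "roll": -0.175}, {"offset": [0, 0, 0], "roll": -0.175}, {"offset": [0, 0, 0], "roll": -0.175}, {"offset": [0, 0, 0], "roll": -0.175}, {"offset": [0, 0, 0], "roll": -0.175}, {"offset": [0, 0, 0], "roll": -0.175}, {"offset": [0, 0, 0], "roll": -0.175}, {"offset": [0, 0, 0], "roll": -0.175}, {"offset": [2.2, -2.5, 0], "roll": 0}, {"offset": [0, 0, 4], "roll": 0}, {"offset": [0, 0, 0], "roll": 0}]'

```text
t: 53.58
tool_pos: [0.5563, -0.0616, 0.2079]
orientation: [0.042, -3.135, -0.002]
force: [-0.4, 0.1, 0.3]
opening: 0.0399
```

```bash
python3 - <<'E'
from h import *
p=shot('wrist')
for d in cams.pinpoint(p,'lid_handle')[:2]: print(d['score'],d['xy'],onz(p,d['xy'],.018))
plan([.5585,-.0605,.0085],np.radians(91.6))
E
```

```text
0.72 [96.8, 116.8] [ 0.48679211 -0.25124745  0.018     ]
0.57 [251.0, 181.6] [ 0.56164283 -0.06279268  0.018     ]
t 53.67 pos [ 0.5585 -0.0617  0.2116] yaw 91.57 | offset [-2.000e-02  1.100e-01  2.031e+01] roll -0.0006 | after roll first [-2.000e-02  1.100e-01  2.031e+01]
```

>>> step_arm --deltas '[{"offset": [0, 0.1, 4], "roll": 0}, {"offset": [0, 0, 5], "roll": 0}, {"offset": [0, 0, 5], "roll": 0}, {"offset": [0, 0, 3.5], "roll": 0}, {"offset": [0, 0, 1.5], "roll": 0}, {"offset": [0, 0, 0.8], "roll": 0}, {"offset": [0, 0, 0.4], "roll": 0}, {"offset": [0, 0, 0], "roll": 0}]'

```text
t: 54.68
tool_pos: [0.5595, -0.061, 0.0103]
orientation: [-0.043, 3.14, -0.001]
force: [-0.0, -0.0, 0.2]
opening: 0.04
```

>>> step_arm --deltas '[{"offset": [0, 0, 0], "roll": 0}, {"offset": [0, 0, 0], "roll": 0}, {"offset": [0, 0, 0], "roll": 0}, {"offset": [0, 0, 0], "roll": 0}, {"offset": [0, 0, 0], "roll": 0}]' --fingers 0 --grip_force 40

```text
t: 55.3
tool_pos: [0.5587, -0.0609, 0.0094]
orientation: [-0.043, 3.141, -0.0]
force: [-0.7, -0.8, 2.2]
opening: 0.012
```

>>> step_arm --deltas '[{"offset": [0, 0, -1], "roll": 0}, {"offset": [0, 0, -2], "roll": 0}, {"offset": [0, 0, -2], "roll": 0}, {"offset": [0, 0, -2], "roll": 0}, {"offset": [0, 0, 0], "roll": 0}, {"offset": [0, 1.5, 0], "roll": 0}, {"offset": [0, 2.5, 0], "roll": 0}, {"offset": [0, 2.5, 0], "roll": 0}, {"offset": [0, 1.7, 0], "roll": 0}, {"offset": [0, 0.8, 0], "roll": 0}, {"offset": [0, 0, 0], "roll": 0}, {"offset": [0, 0, 0], "roll": 0}]' --grip_force 45

```text
t: 56.8
tool_pos: [0.5561, 0.0286, 0.0791]
orientation: [0.042, -3.141, 0.0]
force: [0.1, -0.3, -1.5]
opening: 0.0115
```

```bash
python3 - <<'E'
from h import *
p=shot('scene');save(p,'s7.png',(200,150,330,290),4.2)
plan([.5558,.0302,.0655],np.radians(91.6))
s=robot.read_state();print(s['opening'],np.round(s['force'],1),np.round(s['wrist_torque'],2))
E
```

```text
t 56.85 pos [0.5561 0.0285 0.0791] yaw 91.52 | offset [0.03 0.17 1.36] roll -0.0014 | after roll first [0.03 0.17 1.36]
0.01161269208079661 [-0.2  0.3 -1.3] [-0.03 -0.01  0.05]
```

View pics/s7.png

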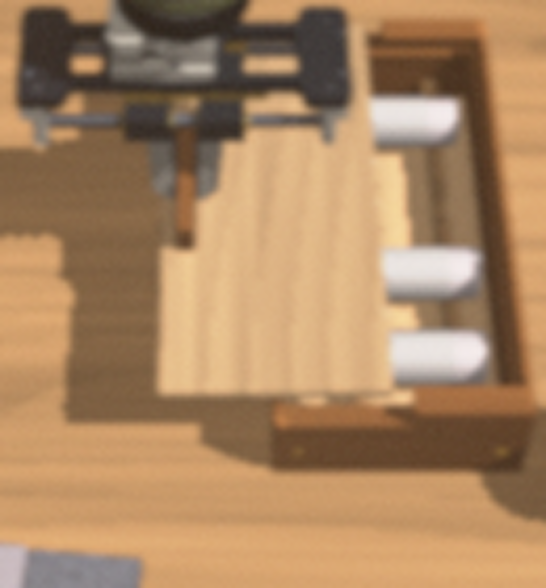

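The lid is level and lined up over the side walls, its rear edge just short of the groove mouths. I'll lower it to groove height and slide it in.

>>> step_arm --deltas '[{"offset": [0, 0, 0.5], "roll": 0}, {"offset": [0, 0, 0.5], "roll": 0}, {"offset": [0, 0, 0.35], "roll": 0}, {"offset": [0, 0, 0], "roll": 0}, {"offset": [0, 0, 0], "roll": 0}]'

```text
t: 57.48
tool_pos: [0.5562, 0.0292, 0.0657]
orientation: [-0.043, 3.141, -0.0]
force: [0.3, -0.3, -0.9]
opening: 0.0118
```

>>> step_arm --deltas '[{"offset": [0, 0.5, 0], "roll": 0}, {"offset": [0, 0.7, 0], "roll": 0}, {"offset": [0, 0.8, 0], "roll": 0}, {"offset": [0, 0, 0], "roll": 0}]'

```text
t: 57.98
tool_pos: [0.5555, 0.05, 0.0657]
orientation: [-0.044, 3.141, 0.0]
force: [0.7, -0.8, -1.6]
opening: 0.0118
```

No resistance, and the rear edge is in the grooves. I'll keep going to y of about 0.104.

>>> step_arm --deltas '[{"offset": [0, 1, 0], "roll": 0}, {"offset": [0, 1, 0], "roll": 0}, {"offset": [0, 1, 0], "roll": 0}, {"offset": [0, 1, 0], "roll": 0}, {"offset": [0, 0.8, 0], "roll": 0}, {"offset": [0, 0, 0], "roll": 0}]'

```text
t: 58.72
tool_pos: [0.5542, 0.0978, 0.0656]
orientation: [0.044, -3.141, -0.0]
force: [-0.7, 0.6, -0.9]
opening: 0.0117
```

>>> step_arm --deltas '[{"offset": [0, 0.3, 0], "roll": 0}, {"offset": [0, 0.3, 0], "roll": 0}, {"offset": [0, 0.2, 0], "roll": 0}, {"offset": [0, 0, 0], "roll": 0}]'

```text
t: 59.22
tool_pos: [0.554, 0.1052, 0.0656]
orientation: [0.043, -3.141, -0.0]
force: [0.5, 0.5, -1.6]
opening: 0.0114
```

>>> step_arm --deltas '[{"offset": [0, 0.1, 0], "roll": 0}, {"offset": [0, 0, 0], "roll": 0}]'

```text
t: 59.48
tool_pos: [0.554, 0.106, 0.0656]
orientation: [0.042, -3.141, 0.0]
force: [0.1, -0.6, -1.9]
opening: 0.0115
```

>>> step_arm --deltas '[{"offset": [0, 0, 0.2], "roll": 0}, {"offset": [0, 0, 0.2], "roll": 0}, {"offset": [0, 0, 0.1], "roll": 0}, {"offset": [0, 0, 0], "roll": 0}, {"offset": [0, 0, 0], "roll": 0}]'

```text
t: 60.1
tool_pos: [0.5539, 0.1061, 0.0606]
orientation: [0.043, -3.141, 0.0]
force: [0.1, -0.5, -1.1]
opening: 0.0115
```

>>> step_arm --deltas '[{"offset": [0, 0, 0.1], "roll": 0}, {"offset": [0, 0, 0], "roll": 0}, {"offset": [0, 0, 0], "roll": 0}]'

```text
t: 60.48
tool_pos: [0.554, 0.106, 0.0603]
orientation: [0.043, -3.141, 0.0]
force: [-3.9, -1.5, 5.9]
opening: 0.0118
```

>>> step_arm --deltas '[{"offset": [0, 0, 0], "roll": 0}, {"offset": [0, 0, 0], "roll": 0}, {"offset": [0, 0, 0], "roll": 0}, {"offset": [0, 0, -1], "roll": 0}, {"offset": [0, 0, -3], "roll": 0}, {"offset": [0, 0, -4], "roll": 0}, {"offset": [-4, 0, -4], "roll": 0}, {"offset": [-4, -3, -4], "roll": 0}, {"offset": [0, -4, -4], "roll": 0}, {"offset": [0, -4, 0], "roll": 0}, {"offset": [0, 0, 0], "roll": 0}, {"offset": [0, 0, 0], "roll": 0}]' --fingers 4

```text
t: 61.98
tool_pos: [0.6358, -0.0006, 0.2587]
orientation: [0.042, -3.141, -0.001]
force: [-0.1, 1.2, 0.2]
opening: 0.0401
```

```bash
python3 - <<'E'
from h import *
P={n:shot(n) for n in('wrist','scene','top')}
a=P['scene']['pixels'][150:290,230:350];b=P['wrist']['pixels']
o=np.zeros((560,800,3),np.uint8);a=cv2.resize(a,(380,443));b=cv2.resize(b,(410,308));o[:443,:380]=a;o[:308,390:]=b
cv2.imwrite('pics/fin.png',o[:,:,::-1])
for n,p in P.items():
  for t,z in dict(lid_handle=.069,box_lip=.055,box_groove=.0575).items():
    for d in cams.pinpoint(p,t)[:2]:
      if d['score']>.25: print(n,t,round(d['score'],2),np.round(d['xy'],1),np.round(onz(p,d['xy'],z)[:2],4))
s=robot.read_state();print(s['t'],s['tool_pos'],s['opening'],np.round(s['force'],1))
E
```

```text
wrist lid_handle 0.95 [340.7 115.4] [0.5576 0.1042]
wrist box_lip 0.65 [323.4 117.2] [0.56   0.0869]
scene lid_handle 0.86 [272.4 197.9] [0.5598 0.1021]
scene box_lip 0.7 [264.5 199.3] [0.5544 0.0818]
62.575 [ 0.63598976 -0.00084576  0.25865671] 0.0402245874503588 [ 0.2  0.3 -0.1]
```

View pics/fin.png

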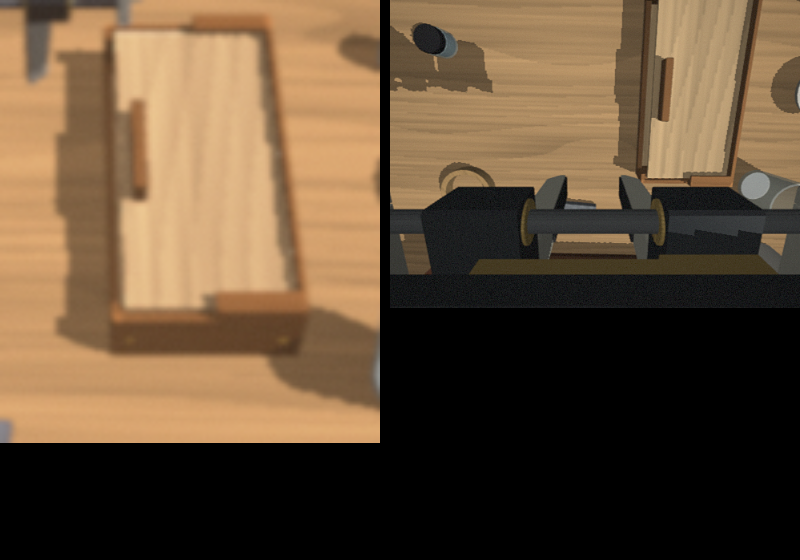

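The final picture shows the lid shut behind the lips, batten at (139,150) and parallel to the front, with the gripper clear of it. I'll hand the job in.

```bash
python3 -c "
from plant import robot
print(robot.close_job())"
```

```text
the job is handed in; nothing more can be done
None
```

I packed the three bottles on the table into the box and slid the lid shut, then handed the job in at about 62.6 s on the robot's clock. I got no verdict back.

- **Lid off:** I lifted it over its lips, slid it clear of the grooves and laid it flat in front of the box.
- **Bottles:** I tipped two down in the jaws and put them in cradles 3 and 2. The third had been knocked over beside the paint palette, so I picked it up from there and put it in cradle 0. A fourth bottle never appeared.
- **Lid on:** I slid it back along the same path and lowered it behind the lips.

**Last checks:**
- **Bottles:** before shutting the lid, all three lay in their cradles with caps to the front. The two bottles I measured after placing were within a few millimetres of their cradle points in the wrist camera. I checked the one in cradle 2 only by eye.
- **Lid position:** the pull was 2 to 4 mm in y and 4 to 6 mm in x from where I expected it. That includes the camera and network error. The x readings leaned to the positive side, but the arm let go within 1 mm of where it first gripped the shut lid.
- **Lid seating:** while I lowered it, the lid hung freely past lip height and met its seat about 5 mm below the sliding height. So it dropped behind the lips instead of resting on them.

I used the arm's force and pose readings for the lid's height, because the cameras give no depth. I moved nothing else on the table that I know of, but I did not measure the other objects again at the end.

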